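# Make up a honing-wheel kit and a handle kit

## Task

Make up two kits from the stock lying on the workbench. Wheel kit: thread onto the steel post of the green base, in build order from the bottom, the black spacer, then the orange honing wheel, then the bright metal retaining ring, each lying flat on the one below. Handle kit: on the blue board, lay the pale wooden handle along the long white outline and stand the brass ferrule on the round white outline; leave the dark handle, the jar and the bottle alone.

Things in the scene. Friction and masses are not known exactly. Their poses are not given: they have to be found in the camera images.
- spacer_mid (a point): Black plastic spacer: a ring 44 mm outside, 26 mm bore, 16 mm high, about 30 g, flat on the bench at the start. The point is the centre of the ring, half-way up; z is its axis (yaw means nothing).
- wheel_mid (a point): Orange honing wheel: a ring 58 mm outside, 26 mm bore, 20 mm high, about 90 g, flat on the bench at the start. The point is the centre of the ring, half-way up; z is its axis (yaw means nothing).
- retainer_mid (a point): Bright silver-coloured metal retaining ring, 44 mm outside, 26 mm bore, 14 mm high, about 80 g, flat on the bench at the start. The point is the centre of the ring, half-way up; z is its axis (yaw means nothing).
- ferrule_mid (a point): Brass ferrule: a tube 28 mm outside, 21 mm bore, 30 mm high, about 40 g, standing upright on the bench at the start. The point is its centre, half-way up; z is its axis (yaw means nothing).
- pale_handle_mid (a point): Pale wooden chisel handle lying on the bench, 100 mm long, 28 mm wide and 26 mm high in the middle 76 mm, narrower at both ends; about 60 g. The point is its centre, half-way up (13 mm above what it lies on); x runs along its length, z up. It may lie either way round.
- dark_handle_mid (a point): Dark wooden chisel handle, the same shape and size as the pale one, lying on the bench among the stock. Not wanted in either kit: leave it where it is. The point is its centre, half-way up; x runs along its length.
- wheel_base: Holder of the wheel kit, fixed to the bench: green square base 120 x 120 mm, 18 mm high, with an upright steel post, 12 mm thick with a tapered tip, in its middle. The post's tip is 54 mm above the base's top (72 mm above the bench). Origin: centre of the underside, on the post's axis, at bench level; z up, x and y along the sides. The three rings go over the post and rest on the base.
- handle_board: Holder of the handle kit, fixed to the bench: blue board 180 mm (its x) by 140 mm (its y), top surface 10 mm above the bench, with a 4 mm high, 4 mm wide lip around its edge. Two flat white outlines are painted on it: a long one 112 x 40 mm along the board's x, its centre at x = 0, y = +30 mm, for the pale handle; and a round one 40 mm across, its centre at x = 0, y = -35 mm, for the ferrule. Origin: centre of the underside, at bench level; z up.
- jar: Bystander: closed amber glass jar with red lid, 64 mm across, 85 mm high, standing loose on the bench. Origin: centre of its underside.
- bottle: Bystander: white plastic bottle with yellow cap, 60 mm across, 150 mm high, standing loose on the bench. Origin: centre of its underside.
Not all that is in view belongs to the job. Of the things like the part that bears wheel_mid, leave any that is pink; of the rest the smaller one is meant.

How it is judged:
By the outcome, as a careful person would: the job done as asked, in the order asked, and still so for the second after the job is handed in, with the robot touching nothing.
It also fails if it takes over 115 s, if anything falls off the work surface, if the arm or the gripper's body presses on something with over 40 N, if the wrist force passes 120 N, or if a joint passes its speed limit or range.

## Robot

A 6-joint arm with a two-finger parallel gripper is mounted at the origin on the work surface. World frame = base frame: x ahead of the robot, y to its left, z up, the work surface at z = 0. Lengths are in m, angles in rad, forces in N, time in s.
With the tool pointing down it reaches from about 0.3 to 0.875 m from the base axis. Payload 6.4 kg.
Tool frame: the origin (TCP) lies at the very end of the fingers, on their centre line; the grasp point (between the pads) lies ctrl.grip_point_offset behind it (ctrl.grip_point_offset is the distance from the TCP to the grasp point, in m); z points along the fingers, x is the direction in which the jaws open and shut, and the axes are right-handed (so a half turn about z gives the same grasp; the last joint's range is limited). The gripper opens to 85 mm and grips with 20 to 120 N. Pads are 22 mm wide; open, the fingers measure 114 mm over their backs; the gripper's body (76 mm by 85 mm) begins 54 mm behind the grasp point. The pads swing forward as they close: fully open they stand 13 mm farther back than shut.
Start: joints at [0.943, 0.181, 1.607, -0, 1.354, -0.206], TCP at [0.235, 0.525, 0.231] pointing down, gripper open.
Joint ranges: [-2.99, 2.99], [-0.89, 2.07], [0.3, 2.58], [-1.14, 4.28], [0, 2.63], [-3.12, 3.12]. Speed limits (rad/s): [2.57, 2.57, 3.01, 3.14, 3.14, 3.14].

## Interface

Orientations are given as a unit quaternion [w, x, y, z].
In Python, from bench import get_obs, viewer, workorder, ctrl gives the robot as it stands. The module is installed in compiled form; this text tells all that it offers.
- The arm moves only by the tool move_arm, never from a script. Its argument "increments" is a list of rows, each an object of numbers: "tx", "ty", "tz": the shift along the tool's x, y, z in m; "turn": the turn about the tool's z in degrees. A call has 1 to 20 rows; each row is the pose to reach, as a shift and turn from the pose commanded when the call began, along the tool's axes at that moment; what a row does not reach only later rows make up. A row lasts 1/12 s, in which the tool goes at most 41.7 mm and 7.16 degrees, less where a joint would pass 70% of its speed; a pose out of reach is approached as far as the arm can. A call with a gripper value outside its range is refused whole. "gripper" is the opening, from 0 (shut) to 1 (fully open), set as the call begins (left out, the last holds). The fingers move at their own pace and stop on an object; the grip force is fixed at half the most. Time passes only in rows, so rows that repeat a pose let the fingers close. It gives the time, the measured TCP pose, the force and the opening at its end, in the units of the state.
- get_obs(): the state, without advancing time (a new reading comes with each control period).
- viewer.camera(name): name is "side" or "top" or "wrist"; returns (picture, depth): 420x560x3 uint8, red, green, blue; 420x560 float32, m along the optical axis (not along the pixel's ray), 0 where there is no reading.
- viewer.get_calibration(name): a dict with "intrinsics" (3x3 intrinsics, pixels), "origin" and "attitude" of the camera in the world. Camera axes: x right, y up, looking along -z (the intrinsics and any distortion apply to the point x, -y, -z); pixel columns grow to the right and rows downward; lengths in m; the calibration is good to about 2 mm. A picture is of the moment at which its call begins: read the wrist's pose just before it. get_calibration takes no time and is no camera call; for the wrist camera it gives the pose at the moment of the call.
- workorder.hand_in(): hands the job in, once; it reports no verdict.
The state is a dict: "time_s": time; "q": joint angles; "dq": joint speeds; "joint_efforts": joint torques, N m; "eef_pos": TCP position; "eef_rot": TCP orientation; "wrist_force": force on the tool from outside, world axes, zero at the start; "torque": the same for the moment, N m; "opening": opening from 0.0 (shut) to 1.0 (fully open).
Only numpy, scipy, OpenCV 4.12 (cv2) and the standard library are available. Lean on these libraries where they do the work, as an engineer would, in place of code of your own. Each camera call takes 0.05 s, during which the arm holds its last target.

## Working session

There is one attempt and no reset: what is moved stays moved. The work goes in short steps, Python scripts to look and compute and a tool call to move; the robot and the scene stay as the last step left them, time stands still between calls to the robot, and variables do not carry over. Pictures are saved under pics/ and viewed, and the job is handed in when it is done.

Besides the shell and the picture viewer there is one more tool, called after "Call:" in YAML: its name, and indented under it one key for each argument. move_arm: Moves the arm, as the interface text tells. Its arguments: {"type":"object","properties":{"increments":{"type":"array"},"gripper":{"type":"number"}},"required":["increments"]}

```bash
mkdir -p pics
cat > h.py <<'E'
import numpy as np,cv2
from bench import get_obs, viewer, workorder, ctrl
def shot(name,fn):
    cal=viewer.get_calibration(name)
    im,d=viewer.camera(name)
    cv2.imwrite('pics/'+fn,im[:,:,::-1]); np.savez('pics/'+fn[:-4]+'.npz',im=im,d=d,K=cal['intrinsics'],o=cal['origin'],R=np.array(cal['attitude'],float))
    return im,d,cal
E
python3 - <<'E'
from h import *
print(get_obs()); print(ctrl.grip_point_offset)
for n in ['top','side','wrist']:
    im,d,c=shot(n,n+'1.png'); print(n,c)
E
```

```text
{'time_s': 0.0, 'q': array([ 9.42708632e-01,  1.81548270e-01,  1.60802518e+00, -4.13968669e-05,
        1.35382103e+00, -2.06300125e-01]), 'dq': array([-0.00120512,  0.00100935, -0.00021109, -0.00142726,  0.00186697,
       -0.00060668]), 'joint_efforts': array([-6.46480039e-04, -4.44891644e+01, -3.51330721e+01, -4.01135321e-04,
        9.48612549e-03,  3.00013403e-05]), 'eef_pos': array([0.23505371, 0.52413587, 0.23037181]), 'eef_rot': array([ 3.43129179e-04,  8.39458963e-01,  5.43422338e-01, -8.33253878e-04]), 'wrist_force': array([-0.45337575, -0.70144263,  0.11694979]), 'torque': array([ 0.02559147, -0.00842375,  0.03808939]), 'opening': 0.9982824038874991}
0.0187
top {'intrinsics': array([[418.87551568,   0.        , 271.73747776],
       [  0.        , 418.87551568, 209.98115986],
       [  0.        ,   0.        ,   1.        ]]), 'origin': array([ 0.44244683, -0.0069867 ,  1.00172842]), 'attitude': array([ 0.70496769,  0.06098754, -0.05892112, -0.70415153])}
side {'intrinsics': array([[395.12600964,   0.        , 278.52407937],
       [  0.        , 395.12600964, 208.79823784],
       [  0.        ,   0.        ,   1.        ]]), 'origin': array([ 0.27631697, -0.51838424,  0.51795627]), 'attitude': array([ 0.86972341,  0.41656867, -0.12243317, -0.23465262])}
wrist {'intrinsics': array([[354.60432927,   0.        , 282.82800077],
       [  0.        , 354.60432927, 211.81644398],
       [  0.        ,   0.        ,   1.        ]]), 'origin': array([0.17198754, 0.55264413, 0.37366066]), 'attitude': array([ 0.83117972, -0.11430791, -0.07264107,  0.53925619])}
```

View pics/top1.png

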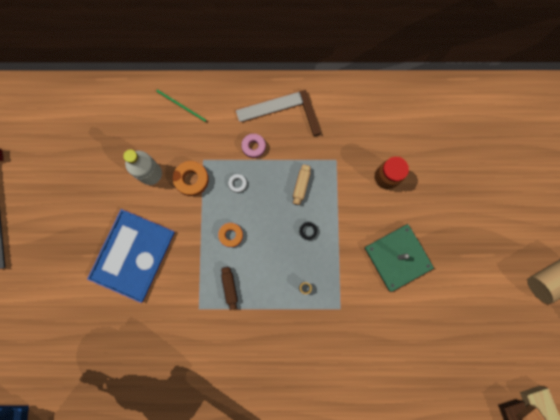

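View pics/side1.png

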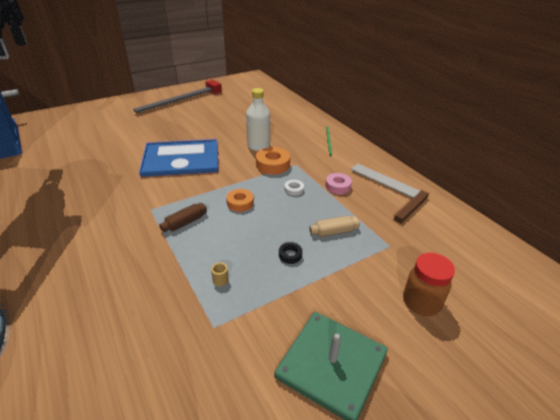

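View pics/wrist1.png

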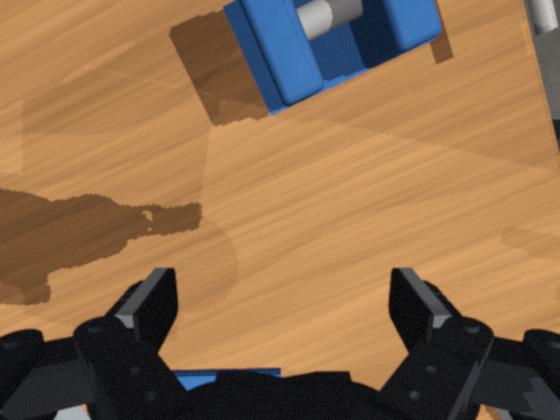

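The top view shows everything. The wanted wheel is the small orange ring at (231,235); the spacer is at (309,231), the retainer (237,183), the ferrule (306,288) and the pale handle (302,185). The base is at (400,258) and the board at (133,256).

```bash
cat >> h.py <<'E'
from scipy.spatial.transform import Rotation as Ro
def Rm(q): return Ro.from_quat([q[1],q[2],q[3],q[0]]).as_matrix()
def ray(K,o,q,uv,z):
    uv=np.atleast_2d(uv).astype(float)
    x=(uv[:,0]-K[0,2])/K[0,0]; y=(uv[:,1]-K[1,2])/K[1,1]
    d=np.c_[x,-y,-np.ones_like(x)]@Rm(q).T
    return o+d*((z-o[2])/d[:,2])[:,None]
def load(fn):
    f=np.load('pics/'+fn); return f['im'],f['d'],f['K'],f['o'],f['R']
def cloud(fn):
    im,d,K,o,q=load(fn)
    v,u=np.mgrid[:im.shape[0],:im.shape[1]]
    x=(u-K[0,2])/K[0,0]*d; y=(v-K[1,2])/K[1,1]*d
    return im,d,np.stack([x,-y,-d],-1)@Rm(q).T+o
E
python3 - <<'E'
from h import *
for cam in ['top','side']:
    im,d,P=cloud(cam+'1.npz'); _,_,K,o,q=load(cam+'1.npz')
    hsv=cv2.cvtColor(im,cv2.COLOR_RGB2HSV)
    print(cam)
    B={'top':dict(spacer=(309,231,13,.016),wheel=(231,235,16,.020),big=(191,178,20,.02),ret=(237,183,12,.014),fer=(306,288,11,.03),pale=(302,185,24,.026),dark=(230,288,24,.026),post=(405,257,8,.07),jar=(394,172,20,.085),bottle=(140,165,24,.15)),
     'side':dict(spacer=(291,253,16,.016),wheel=(240,200,18,.020),ret=(294,187,13,.014),fer=(220,274,14,.03),pale=(335,226,26,.026),post=(335,348,15,.07))}[cam]
    for n,(u,v,r,h) in B.items():
        w=np.s_[v-r:v+r+1,u-r:u+r+1]
        p=P[w].reshape(-1,3); z=p[:,2]
        print(n,'zmax',np.round(np.percentile(z,[5,50,95,99]),3))
        m=(z>h*0.6)
        if m.sum():
            q2=p[m]; c,s,a=cv2.minAreaRect((q2[:,:2]*1000).astype(np.float32))
            print('   n',m.sum(),'rect c',np.round(c,1),'size',np.round(s,1),'ang',round(a,1),'mean',np.round(q2[:,:2].mean(0)*1000,1))
E
```

```text
top
spacer zmax [-0.001  0.002  0.018  0.021]
   n 181 rect c [518.5 -47.9] size [ 41.9 167.6] ang 47.7 mean [561.4 -87.6]
wheel zmax [-0.001  0.003  0.023  0.025]
   n 387 rect c [517.7  47. ] size [176.5  56.3] ang 53.3 mean [550.9  93. ]
big zmax [-0.001  0.008  0.032  0.034]
   n 815 rect c [572.8 121.2] size [356.2  82.4] ang 31.5 mean [686.6 190.6]
ret zmax [-0.001  0.003  0.017  0.019]
   n 179 rect c [575.3  31.7] size [273.5  42.5] ang 25.1 mean [675.6  79.2]
fer zmax [-0.001  0.002  0.031  0.033]
   n 62 rect c [429.8 -50.4] size [87.  24.8] ang 89.7 mean [430.3 -77.7]
pale zmax [-0.001  0.002  0.027  0.03 ]
   n 437 rect c [581.9 -49. ] size [ 27.7 291.1] ang 75.0 mean [668.9 -72.2]
dark zmax [-0.001  0.002  0.028  0.03 ]
   n 497 rect c [447.6  68.6] size [ 95.2 117.8] ang 35.0 mean [430.6  93.1]
post zmax [0.016 0.019 0.071 0.073]
   n 43 rect c [ 474.8 -155.9] size [ 11.2 304.6] ang 10.1 mean [ 499.2 -292.4]
jar zmax [-0.001  0.008  0.088  0.09 ]
   n 681 rect c [ 575.4 -160. ] size [ 62.1 404.6] ang 44.5 mean [ 689.1 -275.4]
bottle zmax [-0.001  0.003  0.15   0.153]
   n 608 rect c [574.6 159.9] size [423.6  58.3] ang 46.0 mean [696. 285.]
side
spacer zmax [0.001 0.002 0.018 0.019]
   n 296 rect c [ 434.4 -302.6] size [533.3  41.7] ang 58.3 mean [559.6 -98.3]
wheel zmax [0.001 0.003 0.022 0.023]
   n 406 rect c [ 433.4 -204.4] size [699.9  56.8] ang 68.1 mean [547.7  80.2]
ret zmax [0.001 0.002 0.016 0.017]
   n 180 rect c [ 492.2 -217.1] size [740.   42.2] ang 57.6 mean [666.7  58.1]
fer zmax [0.001 0.003 0.031 0.032]
   n 217 rect c [ 348.8 -291.6] size [475.5  27.5] ang 69.0 mean [426.4 -91. ]
pale zmax [0.    0.002 0.027 0.028]
   n 575 rect c [ 471.  -270.3] size [623.9  92.1] ang 43.5 mean [663.1 -91. ]
post zmax [0.018 0.019 0.069 0.073]
   n 161 rect c [ 387.7 -408.9] size [312.3  11.5] ang 43.0 mean [ 495.7 -308.3]
```

Run:
```python
from h import *
im,_,K,o,q=load('top1.npz')
hsv=cv2.cvtColor(im,cv2.COLOR_RGB2HSV)
def blob(mask,z,name,box):
    x0,y0,x1,y1=box; m=np.zeros(mask.shape,np.uint8); m[y0:y1,x0:x1]=mask[y0:y1,x0:x1]
    cs,_=cv2.findContours(m,cv2.RETR_EXTERNAL,cv2.CHAIN_APPROX_NONE)
    c=max(cs,key=cv2.contourArea)[:,0,:]
    p=ray(K,o,q,c,z)[:,:2]*1000
    r=cv2.minAreaRect(p.astype(np.float32)); print(name,np.round(r[0],1),np.round(r[1],1),round(r[2],1),'area',len(c),'circ',np.round(cv2.minEnclosingCircle(p.astype(np.float32))[1],1))
H,S,V=hsv[...,0],hsv[...,1],hsv[...,2]
blob(((H>100)&(H<125)&(S>120)).astype(np.uint8),.012,'board',(80,195,190,310))
wh=((S<70)&(V>150)).astype(np.uint8)
blob(wh,.010,'long',(95,220,137,285)); blob(wh,.010,'round',(133,245,160,275))
blob(((H>55)&(H<95)&(S>90)).astype(np.uint8),.018,'base',(355,215,445,300))
org=((H<15)&(S>170)&(V>120)).astype(np.uint8)
blob(org,.020,'wheel',(212,218,250,252)); blob(org,.02,'big',(170,155,208,200))
blob((V<60).astype(np.uint8),.016,'spacer',(295,215,325,245))
blob(((V>170)&(S<40)).astype(np.uint8),.014,'ret',(222,168,252,198))
blob(((S>60)).astype(np.uint8),.02,'fer',(292,275,320,300))
blob(((S>60)&(V>100)).astype(np.uint8),.015,'pale',(285,162,320,210))
big=cv2.resize(im[150:310,80:440],None,fx=2.2,fy=2.2,interpolation=cv2.INTER_CUBIC); cv2.imwrite('pics/crop.png',big[:,:,::-1])
```

```text
board [504.9 327. ] [139.1 176.3] 67.5 area 239 circ 109.6
long [516.3 356.1] [ 42.2 113.8] 67.5 area 115 circ 58.7
round [491.5 295.6] [40.9 38.9] 46.6 area 48 circ 20.7
base [ 499.1 -300.7] [111.9 113.7] 28.4 area 175 circ 77.9
wheel [552.1  93.1] [49.8 49.5] 0.8 area 60 circ 26.2
big [690.7 194.9] [82.6 78.3] 45.0 area 93 circ 42.6
spacer [561.1 -91.1] [40.3 38.2] 89.4 area 47 circ 20.8
ret [679.2  80.2] [37.3 38.9] 0.0 area 45 circ 20.4
fer [429.  -81.5] [29.  27.7] 45.1 area 35 circ 15.2
pale [674.7 -75.2] [ 28.6 100.4] 74.7 area 88 circ 50.2
```

View pics/crop.png

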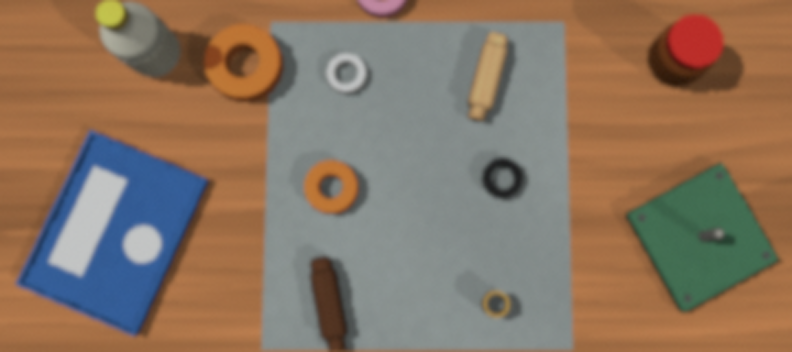

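Run:
```python
from h import *
B={'top':dict(spacer=(309,231,13,.016),wheel=(231,235,16,.020),ret=(237,183,12,.014),fer=(306,288,11,.03),pale=(302,185,24,.026),post=(405,257,8,.07),jar=(394,172,20,.085),bottle=(140,165,24,.15)),
 'side':dict(spacer=(291,253,16,.016),wheel=(240,200,18,.020),ret=(294,187,13,.014),fer=(220,274,14,.03),pale=(335,226,26,.026),post=(335,348,15,.07))}
for cam in B:
    im,d,P=cloud(cam+'1.npz')
    print(cam, 'bench z', np.median(P[240:260,270:280,2]))
    for n,(u,v,r,h) in B[cam].items():
        w=np.s_[v-r:v+r+1,u-r:u+r+1]
        p=P[w].reshape(-1,3); dd=d[w].ravel(); z=p[:,2]
        m=(z>h*0.6)&(dd>.2)&(z<h+.01)
        q2=p[m]; f=(q2[:,:2]*1000).astype(np.float32); c,s,a=cv2.minAreaRect(f); cc,rr=cv2.minEnclosingCircle(f)
        print(n,m.sum(),'rect',np.round(c,1),np.round(s,1),round(a,1),'circ',np.round(cc,1),round(rr,1),'mean',np.round(f.mean(0),1), 'zhi',round(np.percentile(z[m],95),4))
```

```text
top bench z 0.0016657304405141016
spacer 177 rect [564.6 -89.8] [41.8 43. ] 45.2 circ [564.  -89.7] 21.9 mean [564.1 -89.5] zhi 0.02
wheel 379 rect [553.3  94.9] [56.1 56.2] 21.5 circ [553.6  94.9] 28.7 mean [553.2  95.2] zhi 0.0241
ret 176 rect [679.8  81.3] [42.7 41.8] 3.4 circ [680.   80.8] 22.0 mean [679.5  80.7] zhi 0.0179
fer 60 rect [429.7 -80.2] [24.7 27.5] 0.1 circ [429.9 -80.1] 13.8 mean [429.9 -80. ] zhi 0.033
pale 427 rect [674.8 -73.9] [27.7 98.8] 75.0 circ [675.1 -72.6] 49.4 mean [674.2 -73.8] zhi 0.0294
post 42 rect [ 500.5 -300.4] [10.8 10.9] 88.8 circ [ 501.2 -300.8] 6.1 mean [ 500.5 -299.2] zhi 0.0727
jar 670 rect [ 695.1 -282.8] [59.3 58.9] 88.7 circ [ 695.6 -282.4] 31.4 mean [ 693.2 -279.8] zhi 0.0881
bottle 598 rect [703.6 293.7] [51.8 58.3] 46.0 circ [705.2 295.2] 29.9 mean [700.3 289.9] zhi 0.1523
side bench z 0.0019244894203497287
spacer 294 rect [563.  -94.1] [41.6 42. ] 64.6 circ [563.2 -93.3] 22.2 mean [561.5 -95.5] zhi 0.0184
wheel 401 rect [552.5  91.1] [57.5 56.5] 89.4 circ [552.4  92.2] 30.5 mean [551.1  87.7] zhi 0.0224
ret 175 rect [679.   76.8] [43.1 42.4] 49.6 circ [678.6  77.5] 22.9 mean [677.9  74.6] zhi 0.0163
fer 214 rect [428.8 -84.5] [26.7 27.1] 13.3 circ [429.7 -83.5] 14.6 mean [428.5 -85. ] zhi 0.0318
pale 563 rect [673.2 -79. ] [28.6 98.8] 76.4 circ [673.8 -77.6] 49.7 mean [671.3 -81.8] zhi 0.028
post 160 rect [ 498.5 -305.7] [ 9.4 11.5] 42.2 circ [ 498.8 -305.4] 6.0 mean [ 497.1 -307. ] zhi 0.073
```

```bash
cat >> h.py <<'E'
def go(x,y,z,jaw=None):
    s=get_obs(); R=Rm(s['eef_rot']); p=s['eef_pos']
    t=R.T@(np.array([x,y,z])-p); a=np.degrees(np.arctan2(R[1,0],R[0,0]))
    turn=0 if jaw is None else (a-jaw+90)%180-90
    print('t',round(s['time_s'],2),'pos',np.round(p,4),'jaw',round(a,2),'F',np.round(s['wrist_force'],1),'op',round(s['opening'],3))
    print('tx %.4f ty %.4f tz %.4f turn %.2f dist %.3f'%(*t,turn,np.linalg.norm(t)))
E
python3 - <<'E'
from h import *
go(.5635,-.092,.13,74.5)
E
```

```text
t 0.15 pos [0.2351 0.5243 0.2306] jaw 65.83 F [ 0.1 -0.1  0.6] op 1.001
tx -0.4277 ty 0.5519 tz 0.1010 turn -8.67 dist 0.705
```

Call:
move_arm:
  increments:
    - {"tx": -0.428, "ty": 0.552, "tz": 0.101, "turn": -8.7}
    - {"tx": -0.428, "ty": 0.552, "tz": 0.101, "turn": -8.7}
    - {"tx": -0.428, "ty": 0.552, "tz": 0.101, "turn": -8.7}
    - {"tx": -0.428, "ty": 0.552, "tz": 0.101, "turn": -8.7}
    - {"tx": -0.428, "ty": 0.552, "tz": 0.101, "turn": -8.7}
    - {"tx": -0.428, "ty": 0.552, "tz": 0.101, "turn": -8.7}
    - {"tx": -0.428, "ty": 0.552, "tz": 0.101, "turn": -8.7}
    - {"tx": -0.428, "ty": 0.552, "tz": 0.101, "turn": -8.7}
    - {"tx": -0.428, "ty": 0.552, "tz": 0.101, "turn": -8.7}
    - {"tx": -0.428, "ty": 0.552, "tz": 0.101, "turn": -8.7}
    - {"tx": -0.428, "ty": 0.552, "tz": 0.101, "turn": -8.7}
    - {"tx": -0.428, "ty": 0.552, "tz": 0.101, "turn": -8.7}
    - {"tx": -0.428, "ty": 0.552, "tz": 0.101, "turn": -8.7}
    - {"tx": -0.428, "ty": 0.552, "tz": 0.101, "turn": -8.7}
    - {"tx": -0.428, "ty": 0.552, "tz": 0.101, "turn": -8.7}
    - {"tx": -0.428, "ty": 0.552, "tz": 0.101, "turn": -8.7}
    - {"tx": -0.428, "ty": 0.552, "tz": 0.101, "turn": -8.7}
    - {"tx": -0.428, "ty": 0.552, "tz": 0.101, "turn": -8.7}
    - {"tx": -0.428, "ty": 0.552, "tz": 0.101, "turn": -8.7}
    - {"tx": -0.428, "ty": 0.552, "tz": 0.101, "turn": -8.7}

```text
time_s: 1.82
eef_pos: [0.5632, -0.0917, 0.1296]
eef_rot: [-0.001, 0.796, 0.605, -0.0]
wrist_force: [0.6, -0.5, -0.9]
opening: 1.002
```

Run:
```python
from h import *
go(.5635,-.092,.002,74.5)
im,d,c=shot('wrist','w2.png')
im,d,P=cloud('w2.npz')
z=P[...,2]; m=(d>.05)&(z>.009)&(z<.03)&(np.hypot(P[...,0]-.5635,P[...,1]+.092)<.035)
f=(P[m][:,:2]*1000).astype(np.float32); print(m.sum(),cv2.minEnclosingCircle(f),cv2.minAreaRect(f),np.percentile(P[m][:,2],95))
```

```text
t 1.82 pos [ 0.5632 -0.0917  0.1296] jaw 74.49 F [ 0.6 -0.5 -0.9] op 1.002
tx -0.0003 ty 0.0006 tz 0.1276 turn -0.01 dist 0.128
1780 ((560.5445556640625, -91.96976470947266), 21.984878540039062) ((560.5376586914062, -91.94224548339844), (42.80414962768555, 42.952064514160156), 59.509849548339844) 0.017444390949815796
```

View pics/w2.png

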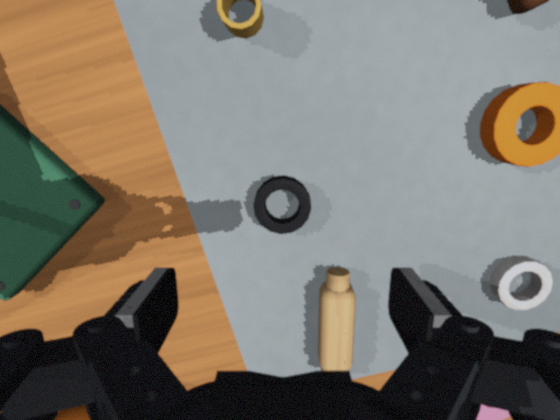

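The spacer sits at (283,205) in the wrist view, and wrist depth puts it at (0.5605, -0.092), within 3 mm of my estimate. I'll go down now.

Call:
move_arm:
  increments:
    - {"tx": 0, "ty": -0.001, "tz": 0.04}
    - {"tx": 0, "ty": -0.001, "tz": 0.08}
    - {"tx": 0, "ty": -0.001, "tz": 0.1}
    - {"tx": 0, "ty": -0.001, "tz": 0.115}
    - {"tx": 0, "ty": -0.001, "tz": 0.122}
    - {"tx": 0, "ty": -0.001, "tz": 0.127}
    - {"tx": 0, "ty": -0.001, "tz": 0.127}

```text
validation failed for argument at $.in...
```

Call:
move_arm:
  increments:
    - {"tz": 0}
    - {"tz": 0}
    - {"tz": 0}
    - {"tz": 0}
    - {"tz": 0}
    - {"tz": 0}
    - {"tz": 0}
    - {"tz": 0}
  gripper: 0

```text
validation failed for argument at $.in...
```

Call:
move_arm:
  increments:
    - {"tx": 0.0, "ty": -0.001, "tz": 0.04, "turn": 0.0}
    - {"tx": 0.0, "ty": -0.001, "tz": 0.08, "turn": 0.0}
    - {"tx": 0.0, "ty": -0.001, "tz": 0.1, "turn": 0.0}
    - {"tx": 0.0, "ty": -0.001, "tz": 0.115, "turn": 0.0}
    - {"tx": 0.0, "ty": -0.001, "tz": 0.122, "turn": 0.0}
    - {"tx": 0.0, "ty": -0.001, "tz": 0.127, "turn": 0.0}
    - {"tx": 0.0, "ty": -0.001, "tz": 0.127, "turn": 0.0}

```text
time_s: 2.45
eef_pos: [0.5626, -0.0907, 0.0033]
eef_rot: [-0.0, 0.795, 0.606, -0.0]
wrist_force: [0.2, 0.4, 0.8]
opening: 0.998
```

Call:
move_arm:
  increments:
    - {"tx": 0.0, "ty": 0.0, "tz": 0.0, "turn": 0.0}
    - {"tx": 0.0, "ty": 0.0, "tz": 0.0, "turn": 0.0}
    - {"tx": 0.0, "ty": 0.0, "tz": 0.0, "turn": 0.0}
    - {"tx": 0.0, "ty": 0.0, "tz": 0.0, "turn": 0.0}
    - {"tx": 0.0, "ty": 0.0, "tz": 0.0, "turn": 0.0}
    - {"tx": 0.0, "ty": 0.0, "tz": 0.0, "turn": 0.0}
    - {"tx": 0.0, "ty": 0.0, "tz": 0.0, "turn": 0.0}
    - {"tx": 0.0, "ty": 0.0, "tz": 0.0, "turn": 0.0}
  gripper: 0.0

```text
time_s: 3.12
eef_pos: [0.5638, -0.0919, 0.005]
eef_rot: [0.001, 0.796, 0.606, 0.001]
wrist_force: [-2.3, 1.9, 8.9]
opening: 0.483
```

Run:
```python
from h import *
go(.5,-.302,.12,74.5)
shot('wrist','w3.png')
```

```text
t 3.12 pos [ 0.5638 -0.0919  0.005 ] jaw 74.54 F [-2.3  1.9  8.9] op 0.483
tx -0.2195 ty -0.0052 tz -0.1149 turn 0.04 dist 0.248
```

View pics/w3.png

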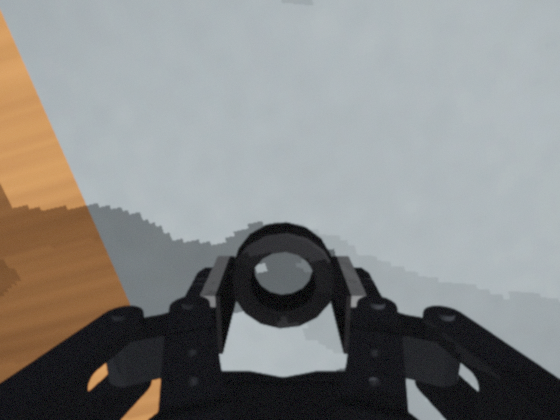

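Gripped: the opening is 0.483 and the spacer sits centred between the pads at about (283,275). I'll lift it and carry it to the post.

Call:
move_arm:
  increments:
    - {"tx": 0.0, "ty": 0.0, "tz": -0.02, "turn": 0.0}
    - {"tx": 0.0, "ty": 0.0, "tz": -0.06, "turn": 0.0}
    - {"tx": 0.0, "ty": 0.0, "tz": -0.1, "turn": 0.0}
    - {"tx": -0.03, "ty": 0.0, "tz": -0.12, "turn": 0.0}
    - {"tx": -0.07, "ty": -0.002, "tz": -0.12, "turn": 0.0}
    - {"tx": -0.11, "ty": -0.003, "tz": -0.12, "turn": 0.0}
    - {"tx": -0.15, "ty": -0.004, "tz": -0.12, "turn": 0.0}
    - {"tx": -0.18, "ty": -0.005, "tz": -0.12, "turn": 0.0}
    - {"tx": -0.2, "ty": -0.005, "tz": -0.12, "turn": 0.0}
    - {"tx": -0.213, "ty": -0.005, "tz": -0.12, "turn": 0.0}
    - {"tx": -0.2195, "ty": -0.005, "tz": -0.12, "turn": 0.0}
    - {"tx": -0.2195, "ty": -0.005, "tz": -0.12, "turn": 0.0}
    - {"tx": -0.2195, "ty": -0.005, "tz": -0.12, "turn": 0.0}

```text
time_s: 4.25
eef_pos: [0.4997, -0.301, 0.1233]
eef_rot: [-0.0, 0.796, 0.606, 0.0]
wrist_force: [0.0, 0.1, -0.5]
opening: 0.481
```

Run:
```python
from h import *
go(.5,-.302,.025,74.5)
shot('wrist','w4.png')
shot('side','s4.png')
im,d,P=cloud('w4.npz')
z=P[...,2]
for lo,hi in ((.05,.078),(.10,.16)):
    m=(d>.05)&(z>lo)&(z<hi)&(np.hypot(P[...,0]-.5,P[...,1]+.302)<.03)
    v,u=np.nonzero(m); 
    if m.sum(): f=(P[m][:,:2]*1000).astype(np.float32); print(m.sum(),u.mean(),v.mean(),cv2.minEnclosingCircle(f),cv2.minAreaRect(f))
```

```text
t 4.25 pos [ 0.4997 -0.301   0.1233] jaw 74.55 F [ 0.   0.1 -0.5] op 0.481
tx -0.0009 ty 0.0006 tz 0.0983 turn 0.05 dist 0.098
109 276.89908256880733 218.85321100917432 ((495.36669921875, -303.2970275878906), 5.405963897705078) ((493.3244323730469, -302.6859130859375), (10.811728477478027, 4.263360500335693), 73.3416519165039)
9320 281.6070815450644 278.9227467811159 ((492.7131652832031, -300.54803466796875), 28.235301971435547) ((496.5595397949219, -298.6459045410156), (43.6668586730957, 51.80017852783203), 13.603216171264648)
```

View pics/w4.png

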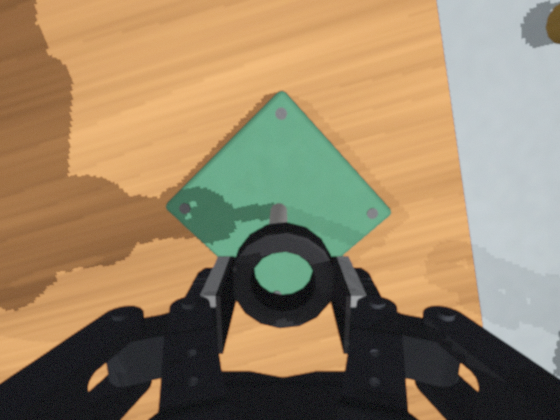

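View pics/s4.png

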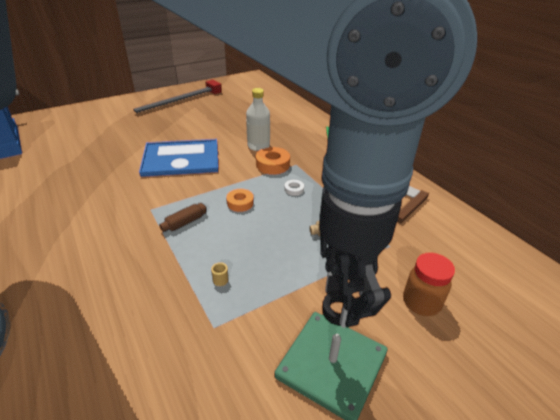

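Run:
```python
from h import *
im,d,K,o,q=load('w4.npz')
print('ring',ray(K,o,q,[(284,268),(284,275)],.134)*1000)
print('posttip',ray(K,o,q,(278,209),.070)*1000,'basectr',ray(K,o,q,(279,210),.018)*1000)
print(d[268,240],d[275,328],d[225,284], d[210,278])
im,d,P=cloud('w4.npz')
print(np.round(P[[275,275,228,320,210],[243,325,284,284,278]],4))
```

```text
ring [[ 491.42098884 -298.16574794  134.        ]
 [ 494.41167069 -298.98439783  134.        ]]
posttip [[ 483.32165127 -299.33118863   70.        ]] basectr [[ 497.57838952 -303.27773038   18.        ]]
0.14315909 0.14389987 0.14714369 0.23477921
[[ 0.4893 -0.3147  0.1355]
 [ 0.4985 -0.2829  0.1348]
 [ 0.4765 -0.2941  0.1292]
 [ 0.5144 -0.3045  0.1341]
 [ 0.4917 -0.3021  0.0399]]
```

Run:
```python
from h import *
go(.503,-.3045,.024,74.5)
```

```text
t 4.35 pos [ 0.4998 -0.3004  0.1232] jaw 74.62 F [-0.4 -0.1 -0.2] op 0.478
tx -0.0032 ty 0.0042 tz 0.0992 turn 0.12 dist 0.099
```

Call:
move_arm:
  increments:
    - {"tx": -0.003, "ty": 0.004, "tz": 0.015, "turn": 0.0}
    - {"tx": -0.003, "ty": 0.004, "tz": 0.035, "turn": 0.0}
    - {"tx": -0.003, "ty": 0.004, "tz": 0.05, "turn": 0.0}
    - {"tx": -0.003, "ty": 0.004, "tz": 0.062, "turn": 0.0}
    - {"tx": -0.003, "ty": 0.004, "tz": 0.074, "turn": 0.0}
    - {"tx": -0.003, "ty": 0.004, "tz": 0.084, "turn": 0.0}
    - {"tx": -0.003, "ty": 0.004, "tz": 0.091, "turn": 0.0}
    - {"tx": -0.003, "ty": 0.004, "tz": 0.096, "turn": 0.0}
    - {"tx": -0.003, "ty": 0.004, "tz": 0.097, "turn": 0.0}

```text
time_s: 5.1
eef_pos: [0.5022, -0.3054, 0.0255]
eef_rot: [-0.001, 0.796, 0.606, -0.0]
wrist_force: [-1.0, 1.2, 0.1]
opening: 0.479
```

Run:
```python
from h import *
go(.553,.093,.12)
shot('side','s5.png')
shot('wrist','w5.png')
a=cv2.imread('pics/s5.png')[220:420,220:440]; b=cv2.imread('pics/w5.png')[140:360,160:420]
cv2.imwrite('pics/c5.png',np.hstack([cv2.resize(a,(400,400)),cv2.resize(b,(400,400))]))
```

```text
t 5.1 pos [ 0.5022 -0.3054  0.0255] jaw 74.54 F [-1.   1.2  0.1] op 0.479
tx 0.3976 ty -0.0574 tz -0.0943 turn 0.00 dist 0.413
```

View pics/c5.png

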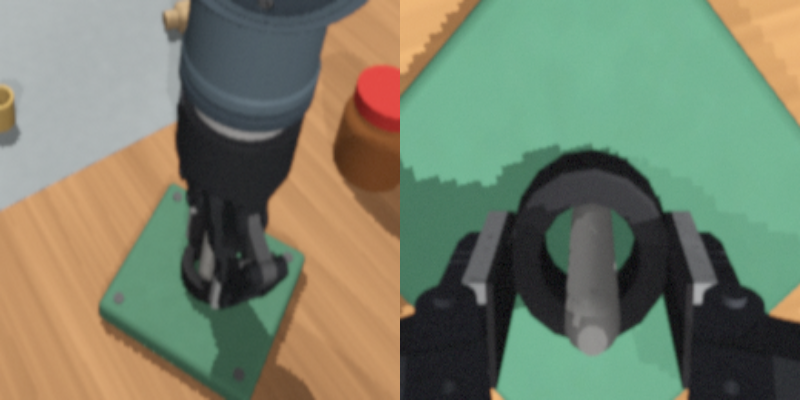

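The spacer is threaded with the post through its bore, left-right centred at about (590,270) in the crop. I'll lower it the last 2 mm, release and move to the wheel.

Call:
move_arm:
  increments:
    - {"tx": 0.0, "ty": 0.0, "tz": 0.001, "turn": 0.0}
    - {"tx": 0.0, "ty": 0.0, "tz": 0.002, "turn": 0.0}
    - {"tx": 0.0, "ty": 0.0, "tz": 0.002, "turn": 0.0}

```text
time_s: 5.45
eef_pos: [0.5027, -0.306, 0.0246]
eef_rot: [0.0, 0.796, 0.605, 0.0]
wrist_force: [1.2, -0.1, -0.3]
opening: 0.477
```

Call:
move_arm:
  increments:
    - {"tx": 0.0, "ty": 0.0, "tz": 0.0, "turn": 0.0}
    - {"tx": 0.0, "ty": 0.0, "tz": 0.0, "turn": 0.0}
    - {"tx": 0.0, "ty": 0.0, "tz": 0.0, "turn": 0.0}
    - {"tx": 0.0, "ty": 0.0, "tz": 0.0, "turn": 0.0}
    - {"tx": 0.0, "ty": 0.0, "tz": 0.0, "turn": 0.0}
    - {"tx": 0.0, "ty": 0.0, "tz": -0.03, "turn": 0.0}
    - {"tx": 0.0, "ty": 0.0, "tz": -0.07, "turn": 0.0}
    - {"tx": 0.0, "ty": 0.0, "tz": -0.1, "turn": 0.0}
    - {"tx": 0.0, "ty": 0.0, "tz": -0.11, "turn": 0.0}
    - {"tx": 0.0, "ty": 0.0, "tz": -0.11, "turn": 0.0}
  gripper: 1.0

```text
time_s: 6.28
eef_pos: [0.5045, -0.3074, 0.1382]
eef_rot: [0.004, 0.796, 0.606, 0.001]
wrist_force: [0.1, -0.2, -0.2]
opening: 0.998
```

Run:
```python
from h import *
go(.553,.093,.12)
shot('wrist','w6.png')
```

```text
t 6.28 pos [ 0.5045 -0.3074  0.1382] jaw 74.54 F [ 0.1 -0.2 -0.2] op 0.998
tx 0.3989 ty -0.0601 tz 0.0165 turn 0.00 dist 0.404
```

View pics/w6.png

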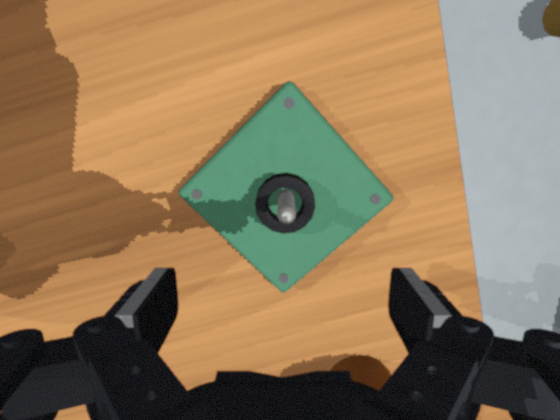

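The spacer lies flat, centred on the post at (285,203). Next is the wheel.

Call:
move_arm:
  increments:
    - {"tx": 0.03, "ty": -0.005, "tz": 0.0, "turn": 0.0}
    - {"tx": 0.07, "ty": -0.01, "tz": 0.0, "turn": 0.0}
    - {"tx": 0.11, "ty": -0.016, "tz": 0.0, "turn": 0.0}
    - {"tx": 0.15, "ty": -0.023, "tz": 0.0, "turn": 0.0}
    - {"tx": 0.19, "ty": -0.029, "tz": 0.0, "turn": 0.0}
    - {"tx": 0.23, "ty": -0.035, "tz": 0.0, "turn": 0.0}
    - {"tx": 0.27, "ty": -0.041, "tz": 0.0, "turn": 0.0}
    - {"tx": 0.31, "ty": -0.047, "tz": 0.0, "turn": 0.0}
    - {"tx": 0.345, "ty": -0.053, "tz": 0.0, "turn": 0.0}
    - {"tx": 0.375, "ty": -0.057, "tz": 0.01, "turn": 0.0}
    - {"tx": 0.392, "ty": -0.059, "tz": 0.015, "turn": 0.0}
    - {"tx": 0.399, "ty": -0.06, "tz": 0.018, "turn": 0.0}
    - {"tx": 0.399, "ty": -0.06, "tz": 0.018, "turn": 0.0}
    - {"tx": 0.399, "ty": -0.06, "tz": 0.018, "turn": 0.0}

```text
time_s: 7.5
eef_pos: [0.5501, 0.0943, 0.1148]
eef_rot: [-0.001, 0.796, 0.606, -0.001]
wrist_force: [-0.3, -0.6, -0.5]
opening: 0.996
```

```bash
cat >> h.py <<'E'
def wr(fn,x,y,lo,hi,r):
    shot('wrist',fn+'.png'); im,d,P=cloud(fn+'.npz'); z=P[...,2]
    m=(d>.05)&(z>lo)&(z<hi)&(np.hypot(P[...,0]-x,P[...,1]-y)<r)
    f=(P[m][:,:2]*1000).astype(np.float32); c=cv2.minEnclosingCircle(f); print(m.sum(),'circ',np.round(c[0],1),round(c[1],1),'rect',cv2.minAreaRect(f))
E
python3 - <<'E'
from h import *
go(.553,.093,.006)
wr('w7',.553,.093,.012,.03,.045)
E
```

```text
t 7.5 pos [0.5501 0.0943 0.1148] jaw 74.56 F [-0.3 -0.6 -0.5] op 0.996
tx -0.0004 ty 0.0035 tz 0.1088 turn 0.00 dist 0.109
4231 circ [550.2  93.2] 28.9 rect ((550.2395629882812, 93.08169555664062), (56.978946685791016, 57.0665283203125), 61.13747787475586)
```

Call:
move_arm:
  increments:
    - {"tx": 0.0, "ty": 0.002, "tz": 0.03, "turn": 0.0}
    - {"tx": 0.0, "ty": 0.002, "tz": 0.065, "turn": 0.0}
    - {"tx": 0.0, "ty": 0.002, "tz": 0.09, "turn": 0.0}
    - {"tx": 0.0, "ty": 0.002, "tz": 0.103, "turn": 0.0}
    - {"tx": 0.0, "ty": 0.002, "tz": 0.108, "turn": 0.0}
    - {"tx": 0.0, "ty": 0.002, "tz": 0.108, "turn": 0.0}
    - {"tx": 0.0, "ty": 0.002, "tz": 0.108, "turn": 0.0}

```text
time_s: 8.13
eef_pos: [0.5542, 0.0936, 0.0095]
eef_rot: [0.001, 0.796, 0.605, 0.001]
wrist_force: [0.4, 0.7, 0.7]
opening: 0.999
```

Call:
move_arm:
  increments:
    - {"tx": 0.0, "ty": 0.0, "tz": 0.0, "turn": 0.0}
    - {"tx": 0.0, "ty": 0.0, "tz": 0.0, "turn": 0.0}
    - {"tx": 0.0, "ty": 0.0, "tz": 0.0, "turn": 0.0}
    - {"tx": 0.0, "ty": 0.0, "tz": 0.0, "turn": 0.0}
    - {"tx": 0.0, "ty": 0.0, "tz": 0.0, "turn": 0.0}
    - {"tx": 0.0, "ty": 0.0, "tz": 0.0, "turn": 0.0}
    - {"tx": 0.0, "ty": 0.0, "tz": 0.0, "turn": 0.0}
  gripper: 0.0

```text
time_s: 8.72
eef_pos: [0.5544, 0.0942, 0.0104]
eef_rot: [0.001, 0.796, 0.606, 0.001]
wrist_force: [-2.4, -1.9, 8.1]
opening: 0.638
```

Run:
```python
from h import *
go(.5027,-.306,.13,74.5)
```

```text
t 8.72 pos [0.5544 0.0942 0.0104] jaw 74.56 F [-2.4 -1.9  8.1] op 0.638
tx -0.3995 ty 0.0571 tz -0.1196 turn 0.06 dist 0.421
```

Call:
move_arm:
  increments:
    - {"tx": 0.0, "ty": 0.0, "tz": -0.02, "turn": 0.0}
    - {"tx": 0.0, "ty": 0.0, "tz": -0.06, "turn": 0.0}
    - {"tx": -0.01, "ty": 0.002, "tz": -0.1, "turn": 0.0}
    - {"tx": -0.04, "ty": 0.006, "tz": -0.125, "turn": 0.0}
    - {"tx": -0.08, "ty": 0.011, "tz": -0.13, "turn": 0.0}
    - {"tx": -0.12, "ty": 0.017, "tz": -0.13, "turn": 0.0}
    - {"tx": -0.16, "ty": 0.023, "tz": -0.13, "turn": 0.0}
    - {"tx": -0.2, "ty": 0.028, "tz": -0.13, "turn": 0.0}
    - {"tx": -0.24, "ty": 0.034, "tz": -0.13, "turn": 0.0}
    - {"tx": -0.28, "ty": 0.04, "tz": -0.13, "turn": 0.0}
    - {"tx": -0.32, "ty": 0.046, "tz": -0.13, "turn": 0.0}
    - {"tx": -0.35, "ty": 0.05, "tz": -0.13, "turn": 0.0}
    - {"tx": -0.375, "ty": 0.054, "tz": -0.13, "turn": 0.0}
    - {"tx": -0.392, "ty": 0.056, "tz": -0.13, "turn": 0.0}
    - {"tx": -0.399, "ty": 0.057, "tz": -0.13, "turn": 0.0}
    - {"tx": -0.399, "ty": 0.057, "tz": -0.13, "turn": 0.0}
    - {"tx": -0.399, "ty": 0.057, "tz": -0.13, "turn": 0.0}

```text
time_s: 10.13
eef_pos: [0.5016, -0.3048, 0.1384]
eef_rot: [-0.0, 0.796, 0.605, 0.0]
wrist_force: [-0.0, 0.6, -2.0]
opening: 0.636
```

Run:
```python
from h import *
go(.5027,-.306,.06,74.5)
shot('wrist','w8.png')
im,d,K,o,q=load('w8.npz')
hsv=cv2.cvtColor(im,cv2.COLOR_RGB2HSV); m=((hsv[...,0]<18)&(hsv[...,1]>190)&(d<.2)&(d>.05)).astype(np.uint8)
v,u=np.nonzero(m); print(u.min(),u.max(),v.min(),v.max(),m.sum())
im,d,P=cloud('w8.npz'); f=P[m>0]; zt=np.percentile(f[:,2],80); print('ztop',zt)
f=f[f[:,2]>zt-.004]; print(cv2.minEnclosingCircle((f[:,:2]*1000).astype(np.float32)), cv2.minAreaRect((f[:,:2]*1000).astype(np.float32)))
```

```text
t 10.13 pos [ 0.5016 -0.3048  0.1384] jaw 74.52 F [-0.   0.6 -2. ] op 0.636
tx -0.0009 ty 0.0014 tz 0.0784 turn 0.02 dist 0.078
209 395 204 413 8638
ztop 0.14871292667871433
((498.5078430175781, -303.85791015625), 29.177490234375) ((498.0578918457031, -303.88970947265625), (54.67995834350586, 56.7042121887207), 75.16413879394531)
```

View pics/w8.png

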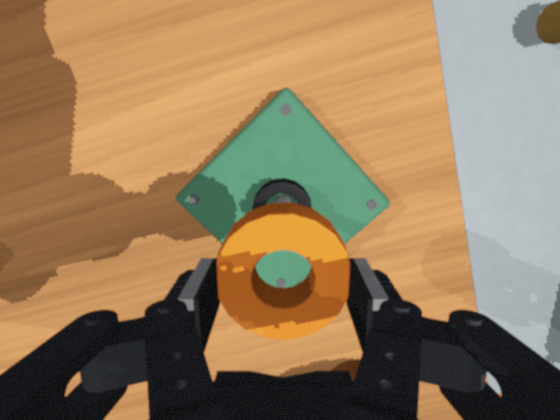

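Call:
move_arm:
  increments:
    - {"tx": 0.0, "ty": 0.0, "tz": 0.015, "turn": 0.0}
    - {"tx": 0.0, "ty": 0.0, "tz": 0.035, "turn": 0.0}
    - {"tx": 0.0, "ty": 0.0, "tz": 0.05, "turn": 0.0}
    - {"tx": 0.0, "ty": 0.0, "tz": 0.062, "turn": 0.0}
    - {"tx": 0.0, "ty": 0.0, "tz": 0.073, "turn": 0.0}
    - {"tx": 0.0, "ty": 0.0, "tz": 0.082, "turn": 0.0}
    - {"tx": 0.0, "ty": 0.0, "tz": 0.088, "turn": 0.0}
    - {"tx": 0.0, "ty": 0.0, "tz": 0.09, "turn": 0.0}
    - {"tx": 0.0, "ty": 0.0, "tz": 0.09, "turn": 0.0}

```text
time_s: 10.93
eef_pos: [0.5015, -0.3053, 0.048]
eef_rot: [-0.0, 0.796, 0.606, -0.0]
wrist_force: [0.5, -0.3, -1.4]
opening: 0.634
```

Run:
```python
from h import *
go(.679,.0793,.12)
shot('wrist','w9.png')
```

```text
t 10.93 pos [ 0.5015 -0.3053  0.048 ] jaw 74.54 F [ 0.5 -0.3 -1.4] op 0.634
tx 0.4181 ty 0.0685 tz -0.0720 turn 0.00 dist 0.430
```

View pics/w9.png

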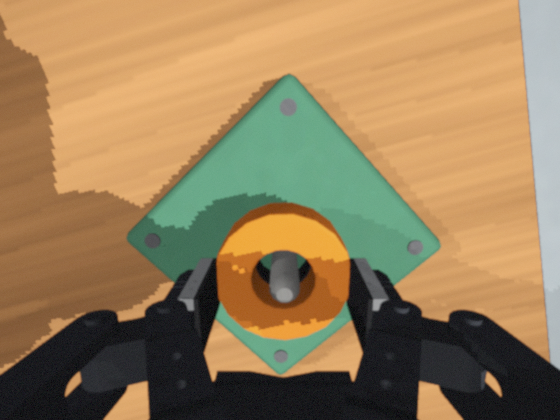

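The wheel is on the post, with the tip in its bore at (284,290). I'll lower it the last 3 mm and release.

Call:
move_arm:
  increments:
    - {"tx": 0.0, "ty": 0.0, "tz": 0.002, "turn": 0.0}
    - {"tx": 0.0, "ty": 0.0, "tz": 0.003, "turn": 0.0}
    - {"tx": 0.0, "ty": 0.0, "tz": 0.003, "turn": 0.0}
    - {"tx": 0.0, "ty": 0.0, "tz": 0.003, "turn": 0.0}

```text
time_s: 11.32
eef_pos: [0.5017, -0.3056, 0.0455]
eef_rot: [0.0, 0.796, 0.605, 0.0]
wrist_force: [0.9, -0.1, -1.0]
opening: 0.632
```

Call:
move_arm:
  increments:
    - {"tx": 0.0, "ty": 0.0, "tz": 0.0, "turn": 0.0}
    - {"tx": 0.0, "ty": 0.0, "tz": 0.0, "turn": 0.0}
    - {"tx": 0.0, "ty": 0.0, "tz": 0.0, "turn": 0.0}
    - {"tx": 0.0, "ty": 0.0, "tz": 0.0, "turn": 0.0}
    - {"tx": 0.0, "ty": 0.0, "tz": 0.0, "turn": 0.0}
    - {"tx": 0.0, "ty": 0.0, "tz": -0.03, "turn": 0.0}
    - {"tx": 0.0, "ty": 0.0, "tz": -0.07, "turn": 0.0}
    - {"tx": 0.0, "ty": 0.0, "tz": -0.09, "turn": 0.0}
    - {"tx": 0.0, "ty": 0.0, "tz": -0.09, "turn": 0.0}
  gripper: 1.0

```text
time_s: 12.07
eef_pos: [0.5045, -0.308, 0.1414]
eef_rot: [0.005, 0.796, 0.606, 0.001]
wrist_force: [0.9, 0.6, 0.8]
opening: 1.0
```

Run:
```python
from h import *
go(.678,.079,.12)
wr('w10',.5,-.304,.045,.065,.035)
im,d,P=cloud('w10.npz')
z=P[...,2];m=(d>.05)&(z>.045)&(z<.065)&(np.hypot(P[...,0]-.5,P[...,1]+.304)<.035)
A=np.c_[P[m][:,:2],np.ones(m.sum())]; print('plane',np.linalg.lstsq(A,P[m][:,2],rcond=None)[0],np.median(z[m]))
```

```text
t 12.07 pos [ 0.5045 -0.308   0.1414] jaw 74.54 F [0.9 0.6 0.8] op 1.0
tx 0.4194 ty 0.0639 tz 0.0200 turn 0.00 dist 0.425
4734 circ [ 498.1 -304.9] 28.9 rect ((497.7544860839844, -304.8280029296875), (57.096797943115234, 57.03329086303711), 29.180662155151367)
plane [ 0.00590042 -0.00208218  0.05057735] 0.0543753621932512
```

View pics/w10.png

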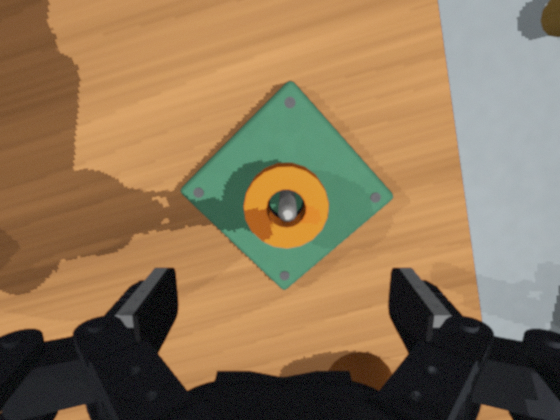

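The wheel lies flat with its top at z ≈ 0.054 and its centre at (286,207). Now the retainer.

Call:
move_arm:
  increments:
    - {"tx": 0.03, "ty": 0.005, "tz": 0.0, "turn": 0.0}
    - {"tx": 0.07, "ty": 0.011, "tz": 0.0, "turn": 0.0}
    - {"tx": 0.11, "ty": 0.017, "tz": 0.0, "turn": 0.0}
    - {"tx": 0.15, "ty": 0.023, "tz": 0.0, "turn": 0.0}
    - {"tx": 0.19, "ty": 0.03, "tz": 0.0, "turn": 0.0}
    - {"tx": 0.23, "ty": 0.036, "tz": 0.0, "turn": 0.0}
    - {"tx": 0.27, "ty": 0.042, "tz": 0.0, "turn": 0.0}
    - {"tx": 0.31, "ty": 0.049, "tz": 0.0, "turn": 0.0}
    - {"tx": 0.35, "ty": 0.055, "tz": 0.0, "turn": 0.0}
    - {"tx": 0.385, "ty": 0.061, "tz": 0.01, "turn": 0.0}
    - {"tx": 0.407, "ty": 0.064, "tz": 0.015, "turn": 0.0}
    - {"tx": 0.418, "ty": 0.066, "tz": 0.018, "turn": 0.0}
    - {"tx": 0.418, "ty": 0.066, "tz": 0.018, "turn": 0.0}
    - {"tx": 0.418, "ty": 0.066, "tz": 0.018, "turn": 0.0}
    - {"tx": 0.418, "ty": 0.066, "tz": 0.018, "turn": 0.0}

```text
time_s: 13.37
eef_pos: [0.6762, 0.0781, 0.117]
eef_rot: [-0.0, 0.796, 0.605, -0.001]
wrist_force: [0.1, 0.3, -0.2]
opening: 1.002
```

Run:
```python
from h import *
go(.679,.079,.006)
wr('w11',.677,.079,.008,.03,.04)
```

```text
t 13.37 pos [0.6762 0.0781 0.117 ] jaw 74.46 F [ 0.1  0.3 -0.2] op 1.002
tx 0.0017 ty 0.0025 tz 0.1110 turn 0.00 dist 0.111
1881 circ [677.   78.5] 22.0 rect ((676.8734741210938, 78.69174194335938), (42.311683654785156, 42.84140396118164), 75.10847473144531)
```

Call:
move_arm:
  increments:
    - {"tx": 0.001, "ty": 0.002, "tz": 0.03, "turn": 0.0}
    - {"tx": 0.001, "ty": 0.002, "tz": 0.065, "turn": 0.0}
    - {"tx": 0.001, "ty": 0.002, "tz": 0.09, "turn": 0.0}
    - {"tx": 0.001, "ty": 0.002, "tz": 0.105, "turn": 0.0}
    - {"tx": 0.001, "ty": 0.002, "tz": 0.112, "turn": 0.0}
    - {"tx": 0.001, "ty": 0.002, "tz": 0.112, "turn": 0.0}
    - {"tx": 0.001, "ty": 0.002, "tz": 0.112, "turn": 0.0}
    - {"tx": 0.001, "ty": 0.002, "tz": 0.112, "turn": 0.0}

```text
time_s: 14.08
eef_pos: [0.6806, 0.0798, 0.0076]
eef_rot: [0.001, 0.796, 0.605, 0.001]
wrist_force: [0.7, -0.3, 1.5]
opening: 1.001
```

Call:
move_arm:
  increments:
    - {"tx": 0.0, "ty": 0.0, "tz": 0.0, "turn": 0.0}
    - {"tx": 0.0, "ty": 0.0, "tz": 0.0, "turn": 0.0}
    - {"tx": 0.0, "ty": 0.0, "tz": 0.0, "turn": 0.0}
    - {"tx": 0.0, "ty": 0.0, "tz": 0.0, "turn": 0.0}
    - {"tx": 0.0, "ty": 0.0, "tz": 0.0, "turn": 0.0}
    - {"tx": 0.0, "ty": 0.0, "tz": 0.0, "turn": 0.0}
    - {"tx": 0.0, "ty": 0.0, "tz": 0.0, "turn": 0.0}
    - {"tx": 0.0, "ty": 0.0, "tz": 0.0, "turn": 0.0}
  gripper: 0.0

```text
time_s: 14.75
eef_pos: [0.6795, 0.0802, 0.007]
eef_rot: [0.001, 0.796, 0.606, 0.0]
wrist_force: [-2.9, -0.1, 8.1]
opening: 0.473
```

Run:
```python
from h import *
go(.502,-.3056,.14,74.5)
```

```text
t 14.75 pos [0.6795 0.0802 0.007 ] jaw 74.55 F [-2.9 -0.1  8.1] op 0.473
tx -0.4191 ty -0.0681 tz -0.1331 turn 0.05 dist 0.445
```

Call:
move_arm:
  increments:
    - {"tx": 0.0, "ty": 0.0, "tz": -0.02, "turn": 0.0}
    - {"tx": 0.0, "ty": 0.0, "tz": -0.06, "turn": 0.0}
    - {"tx": -0.01, "ty": -0.002, "tz": -0.1, "turn": 0.0}
    - {"tx": -0.04, "ty": -0.006, "tz": -0.125, "turn": 0.0}
    - {"tx": -0.08, "ty": -0.013, "tz": -0.133, "turn": 0.0}
    - {"tx": -0.12, "ty": -0.02, "tz": -0.133, "turn": 0.0}
    - {"tx": -0.16, "ty": -0.026, "tz": -0.133, "turn": 0.0}
    - {"tx": -0.2, "ty": -0.033, "tz": -0.133, "turn": 0.0}
    - {"tx": -0.24, "ty": -0.039, "tz": -0.133, "turn": 0.0}
    - {"tx": -0.28, "ty": -0.046, "tz": -0.133, "turn": 0.0}
    - {"tx": -0.32, "ty": -0.052, "tz": -0.133, "turn": 0.0}
    - {"tx": -0.355, "ty": -0.058, "tz": -0.133, "turn": 0.0}
    - {"tx": -0.385, "ty": -0.063, "tz": -0.133, "turn": 0.0}
    - {"tx": -0.408, "ty": -0.067, "tz": -0.133, "turn": 0.0}
    - {"tx": -0.419, "ty": -0.068, "tz": -0.133, "turn": 0.0}
    - {"tx": -0.419, "ty": -0.068, "tz": -0.133, "turn": 0.0}
    - {"tx": -0.419, "ty": -0.068, "tz": -0.133, "turn": 0.0}
    - {"tx": -0.419, "ty": -0.068, "tz": -0.133, "turn": 0.0}

```text
time_s: 16.25
eef_pos: [0.5021, -0.3041, 0.1381]
eef_rot: [-0.0, 0.796, 0.606, 0.0]
wrist_force: [0.5, -0.6, -0.0]
opening: 0.464
```

Run:
```python
from h import *
go(.502,-.3056,.066,74.5)
shot('wrist','w12.png')
im,d,P=cloud('w12.npz'); hsv=cv2.cvtColor(im,cv2.COLOR_RGB2HSV)
m=(d<.2)&(d>.05)&(hsv[...,2]>110)&(hsv[...,1]<60)&(abs(P[...,2]-.15)<.01)
v,u=np.nonzero(m); print(u.min(),u.max(),v.min(),v.max(),m.sum())
f=P[m]; zt=np.percentile(f[:,2],80); print('ztop',zt)
f=f[f[:,2]>zt-.004]; print(cv2.minEnclosingCircle((f[:,:2]*1000).astype(np.float32)), cv2.minAreaRect((f[:,:2]*1000).astype(np.float32)))
```

```text
t 16.25 pos [ 0.5021 -0.3041  0.1381] jaw 74.59 F [ 0.5 -0.6 -0. ] op 0.464
tx -0.0016 ty 0.0003 tz 0.0721 turn 0.09 dist 0.072
218 350 227 323 4880
ztop 0.14594729344285667
((495.394775390625, -302.2104797363281), 26.76919174194336) ((499.2406005859375, -300.2092590332031), (43.24755096435547, 49.384918212890625), 12.914657592773438)
```

View pics/w12.png

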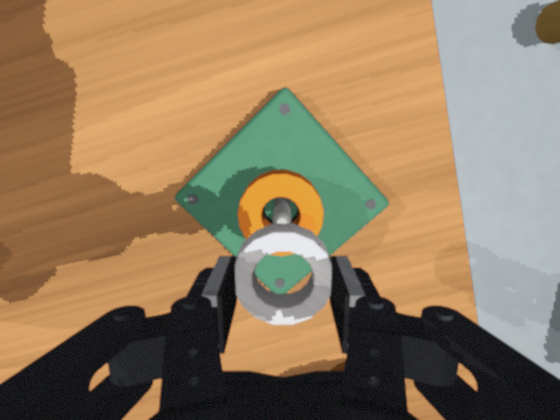

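Call:
move_arm:
  increments:
    - {"tx": -0.001, "ty": 0.0, "tz": 0.015, "turn": 0.0}
    - {"tx": -0.001, "ty": 0.0, "tz": 0.035, "turn": 0.0}
    - {"tx": -0.001, "ty": 0.0, "tz": 0.048, "turn": 0.0}
    - {"tx": -0.001, "ty": 0.0, "tz": 0.057, "turn": 0.0}
    - {"tx": -0.001, "ty": 0.0, "tz": 0.065, "turn": 0.0}
    - {"tx": -0.001, "ty": 0.0, "tz": 0.071, "turn": 0.0}
    - {"tx": -0.001, "ty": 0.0, "tz": 0.075, "turn": 0.0}
    - {"tx": -0.001, "ty": 0.0, "tz": 0.075, "turn": 0.0}
    - {"tx": -0.001, "ty": 0.0, "tz": 0.075, "turn": 0.0}

```text
time_s: 17.05
eef_pos: [0.5015, -0.3066, 0.0636]
eef_rot: [0.0, 0.796, 0.606, 0.0]
wrist_force: [0.3, -0.6, -0.5]
opening: 0.472
```

Run:
```python
from h import *
go(.429,-.0815,.14)
shot('wrist','w13.png')
```

```text
t 17.05 pos [ 0.5015 -0.3066  0.0636] jaw 74.53 F [ 0.3 -0.6 -0.5] op 0.472
tx 0.1976 ty -0.1299 tz -0.0765 turn 0.00 dist 0.249
```

View pics/w13.png

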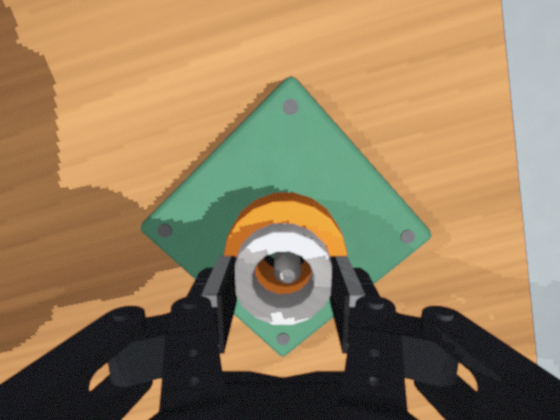

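The post tip sits inside the retainer's bore at (287,270). Lowering and releasing.

Call:
move_arm:
  increments:
    - {"tx": 0.0, "ty": 0.0, "tz": 0.001, "turn": 0.0}
    - {"tx": 0.0, "ty": 0.0, "tz": 0.003, "turn": 0.0}
    - {"tx": 0.0, "ty": 0.0, "tz": 0.003, "turn": 0.0}
    - {"tx": 0.0, "ty": 0.0, "tz": 0.003, "turn": 0.0}

```text
time_s: 17.43
eef_pos: [0.5018, -0.307, 0.061]
eef_rot: [0.001, 0.796, 0.605, 0.0]
wrist_force: [0.9, -0.6, 2.7]
opening: 0.471
```

Call:
move_arm:
  increments:
    - {"tx": 0.0, "ty": 0.0, "tz": 0.0, "turn": 0.0}
    - {"tx": 0.0, "ty": 0.0, "tz": 0.0, "turn": 0.0}
    - {"tx": 0.0, "ty": 0.0, "tz": 0.0, "turn": 0.0}
    - {"tx": 0.0, "ty": 0.0, "tz": 0.0, "turn": 0.0}
    - {"tx": 0.0, "ty": 0.0, "tz": 0.0, "turn": 0.0}
    - {"tx": 0.0, "ty": 0.0, "tz": -0.03, "turn": 0.0}
    - {"tx": 0.0, "ty": 0.0, "tz": -0.065, "turn": 0.0}
    - {"tx": 0.0, "ty": 0.0, "tz": -0.08, "turn": 0.0}
    - {"tx": 0.0, "ty": 0.0, "tz": -0.08, "turn": 0.0}
    - {"tx": 0.0, "ty": 0.0, "tz": -0.08, "turn": 0.0}
  gripper: 1.0

```text
time_s: 18.27
eef_pos: [0.5018, -0.3069, 0.1413]
eef_rot: [0.001, 0.796, 0.606, 0.0]
wrist_force: [0.0, 0.7, -0.3]
opening: 0.999
```

Run:
```python
from h import *
go(.429,-.082,.11)
wr('w14',.5,-.304,.0635,.0705,.03)
im,d,P=cloud('w14.npz')
z=P[...,2];m=(d>.05)&(z>.06)&(z<.075)&(np.hypot(P[...,0]-.5,P[...,1]+.304)<.025)
A=np.c_[P[m][:,:2],np.ones(m.sum())]; print('plane',np.linalg.lstsq(A,P[m][:,2],rcond=None)[0],np.median(z[m]))
```

```text
t 18.27 pos [ 0.5018 -0.3069  0.1413] jaw 74.53 F [ 0.   0.7 -0.3] op 0.999
tx 0.1974 ty -0.1302 tz 0.0308 turn 0.00 dist 0.238
2499 circ [ 499.8 -306.6] 21.9 rect ((499.7126159667969, -306.5151672363281), (42.993621826171875, 42.81084060668945), 27.011764526367188)
plane [ 0.00708226 -0.00465348  0.06298101] 0.0682702850720707
```

View pics/w14.png

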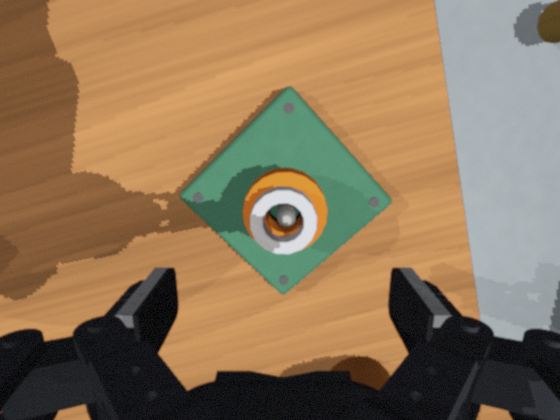

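The retainer is flat on the wheel with its top at z = 0.068. Next, the ferrule.

Call:
move_arm:
  increments:
    - {"tx": 0.03, "ty": -0.02, "tz": 0.0, "turn": 0.0}
    - {"tx": 0.06, "ty": -0.04, "tz": 0.0, "turn": 0.0}
    - {"tx": 0.09, "ty": -0.06, "tz": 0.0, "turn": 0.0}
    - {"tx": 0.12, "ty": -0.08, "tz": 0.0, "turn": 0.0}
    - {"tx": 0.15, "ty": -0.1, "tz": 0.0, "turn": 0.0}
    - {"tx": 0.175, "ty": -0.116, "tz": 0.01, "turn": 0.0}
    - {"tx": 0.19, "ty": -0.126, "tz": 0.02, "turn": 0.0}
    - {"tx": 0.197, "ty": -0.13, "tz": 0.025, "turn": 0.0}
    - {"tx": 0.197, "ty": -0.13, "tz": 0.025, "turn": 0.0}
    - {"tx": 0.197, "ty": -0.13, "tz": 0.025, "turn": 0.0}

```text
time_s: 19.15
eef_pos: [0.4284, -0.0821, 0.1147]
eef_rot: [-0.0, 0.796, 0.606, -0.0]
wrist_force: [-0.2, -0.2, -0.4]
opening: 0.999
```

Run:
```python
from h import *
go(.429,-.082,.010)
wr('w15',.428,-.082,.018,.04,.025)
```

```text
t 19.15 pos [ 0.4284 -0.0821  0.1147] jaw 74.57 F [-0.2 -0.2 -0.4] op 0.999
tx 0.0002 ty 0.0007 tz 0.1047 turn 0.00 dist 0.105
858 circ [426.5 -82.2] 13.9 rect ((426.5683288574219, -82.16809844970703), (26.93752670288086, 27.573495864868164), 73.8298568725586)
```

Call:
move_arm:
  increments:
    - {"tx": 0.0, "ty": 0.0, "tz": 0.03, "turn": 0.0}
    - {"tx": 0.0, "ty": 0.0, "tz": 0.06, "turn": 0.0}
    - {"tx": 0.0, "ty": 0.0, "tz": 0.083, "turn": 0.0}
    - {"tx": 0.0, "ty": 0.0, "tz": 0.097, "turn": 0.0}
    - {"tx": 0.0, "ty": 0.0, "tz": 0.103, "turn": 0.0}
    - {"tx": 0.0, "ty": 0.0, "tz": 0.103, "turn": 0.0}
    - {"tx": 0.0, "ty": 0.0, "tz": 0.103, "turn": 0.0}

```text
time_s: 19.78
eef_pos: [0.4293, -0.0829, 0.0128]
eef_rot: [0.0, 0.796, 0.605, 0.0]
wrist_force: [0.1, -0.4, -0.6]
opening: 1.002
```

Call:
move_arm:
  increments:
    - {"tx": 0.0, "ty": 0.0, "tz": 0.0, "turn": 0.0}
    - {"tx": 0.0, "ty": 0.0, "tz": 0.0, "turn": 0.0}
    - {"tx": 0.0, "ty": 0.0, "tz": 0.0, "turn": 0.0}
    - {"tx": 0.0, "ty": 0.0, "tz": 0.0, "turn": 0.0}
    - {"tx": 0.0, "ty": 0.0, "tz": 0.0, "turn": 0.0}
    - {"tx": 0.0, "ty": 0.0, "tz": 0.0, "turn": 0.0}
    - {"tx": 0.0, "ty": 0.0, "tz": 0.0, "turn": 0.0}
    - {"tx": 0.0, "ty": 0.0, "tz": 0.0, "turn": 0.0}
    - {"tx": 0.0, "ty": 0.0, "tz": 0.0, "turn": 0.0}
  gripper: 0.0

```text
time_s: 20.53
eef_pos: [0.429, -0.082, 0.0131]
eef_rot: [0.0, 0.796, 0.606, 0.0]
wrist_force: [-1.7, -0.9, 7.0]
opening: 0.299
```

Run:
```python
from h import *
go(.4915,.294,.12,67.6)
```

```text
t 20.53 pos [ 0.429  -0.082   0.0131] jaw 74.54 F [-1.7 -0.9  7. ] op 0.299
tx 0.3791 ty -0.0399 tz -0.1070 turn 6.94 dist 0.396
```

Call:
move_arm:
  increments:
    - {"tx": 0.0, "ty": 0.0, "tz": -0.02, "turn": 0.0}
    - {"tx": 0.0, "ty": 0.0, "tz": -0.06, "turn": 0.0}
    - {"tx": 0.01, "ty": -0.001, "tz": -0.095, "turn": 0.0}
    - {"tx": 0.04, "ty": -0.004, "tz": -0.107, "turn": 1.0}
    - {"tx": 0.08, "ty": -0.008, "tz": -0.107, "turn": 2.0}
    - {"tx": 0.12, "ty": -0.013, "tz": -0.107, "turn": 3.0}
    - {"tx": 0.16, "ty": -0.017, "tz": -0.107, "turn": 4.0}
    - {"tx": 0.2, "ty": -0.021, "tz": -0.107, "turn": 5.0}
    - {"tx": 0.24, "ty": -0.025, "tz": -0.107, "turn": 6.0}
    - {"tx": 0.28, "ty": -0.029, "tz": -0.107, "turn": 6.9}
    - {"tx": 0.315, "ty": -0.033, "tz": -0.107, "turn": 6.9}
    - {"tx": 0.345, "ty": -0.036, "tz": -0.107, "turn": 6.9}
    - {"tx": 0.367, "ty": -0.039, "tz": -0.107, "turn": 6.9}
    - {"tx": 0.379, "ty": -0.04, "tz": -0.107, "turn": 6.9}
    - {"tx": 0.379, "ty": -0.04, "tz": -0.107, "turn": 6.9}
    - {"tx": 0.379, "ty": -0.04, "tz": -0.107, "turn": 6.9}
    - {"tx": 0.379, "ty": -0.04, "tz": -0.107, "turn": 6.9}

```text
time_s: 21.95
eef_pos: [0.4908, 0.2928, 0.119]
eef_rot: [0.0, 0.831, 0.556, -0.001]
wrist_force: [0.4, 0.2, -0.7]
opening: 0.297
```

Run:
```python
from h import *
go(.4915,.294,.025,67.6)
shot('wrist','w16.png')
im,d,P=cloud('w16.npz'); _,_,K,o,q=load('w16.npz')
hsv=cv2.cvtColor(im,cv2.COLOR_RGB2HSV)
m=(d<.2)&(d>.05)&(abs(P[...,2]-.137)<.012)&(hsv[...,1]>90)
v,u=np.nonzero(m); print(u.min(),u.max(),v.min(),v.max(),m.sum())
f=P[m]; zt=np.percentile(f[:,2],90); print('ztop',zt); f=f[f[:,2]>zt-.004]
print(cv2.minEnclosingCircle((f[:,:2]*1000).astype(np.float32)), cv2.minAreaRect((f[:,:2]*1000).astype(np.float32)))
w=((hsv[...,1]<70)&(hsv[...,2]>150)&(abs(P[...,2]-.01)<.006)&(d>.2)).astype(np.uint8)
cs,_=cv2.findContours(w,cv2.RETR_EXTERNAL,cv2.CHAIN_APPROX_NONE)
for c in cs:
    if cv2.contourArea(c)>400:
        p=ray(K,o,q,c[:,0],.01)[:,:2]*1000; print(c[:,0].min(0),c[:,0].max(0),cv2.minAreaRect(p.astype(np.float32)))
```

```text
t 21.95 pos [0.4908 0.2928 0.119 ] jaw 67.6 F [ 0.4  0.2 -0.7] op 0.297
tx 0.0015 ty 0.0003 tz 0.0940 turn -0.00 dist 0.094
209 356 247 331 3113
ztop 0.13752522460710534
((483.70623779296875, 295.4642028808594), 26.35426139831543) ((489.01556396484375, 294.5235595703125), (51.59585189819336, 28.215003967285156), 79.82637786865234)
[257 182] [311 234] ((489.6010437011719, 293.9100341796875), (39.93589401245117, 39.6299934387207), 67.73530578613281)
[342 131] [407 279] ((514.89013671875, 354.169677734375), (40.91519546508789, 112.6826171875), 67.44530487060547)
```

View pics/w16.png

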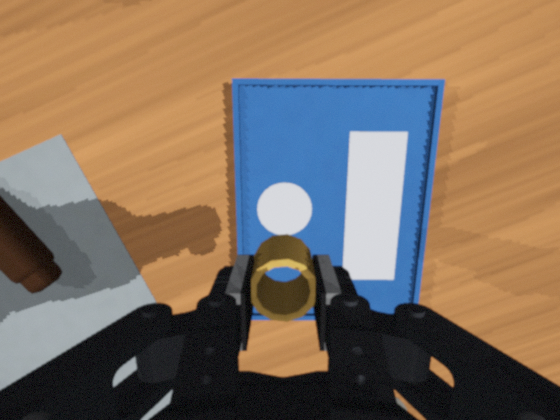

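Call:
move_arm:
  increments:
    - {"tx": 0.001, "ty": 0.0, "tz": 0.03, "turn": 0.0}
    - {"tx": 0.001, "ty": 0.0, "tz": 0.055, "turn": 0.0}
    - {"tx": 0.001, "ty": 0.0, "tz": 0.073, "turn": 0.0}
    - {"tx": 0.001, "ty": 0.0, "tz": 0.085, "turn": 0.0}
    - {"tx": 0.001, "ty": 0.0, "tz": 0.091, "turn": 0.0}
    - {"tx": 0.001, "ty": 0.0, "tz": 0.094, "turn": 0.0}
    - {"tx": 0.001, "ty": 0.0, "tz": 0.094, "turn": 0.0}
    - {"tx": 0.001, "ty": 0.0, "tz": 0.094, "turn": 0.0}

```text
time_s: 22.67
eef_pos: [0.4923, 0.295, 0.0263]
eef_rot: [0.0, 0.831, 0.556, 0.001]
wrist_force: [-0.4, -0.4, -0.7]
opening: 0.298
```

Run:
```python
from h import *
go(.4918,.294,.0232,67.6)
shot('wrist','w17.png')
```

```text
t 22.67 pos [0.4923 0.295  0.0263] jaw 67.62 F [-0.4 -0.4 -0.7] op 0.298
tx -0.0012 ty -0.0001 tz 0.0031 turn 0.02 dist 0.003
```

View pics/w17.png

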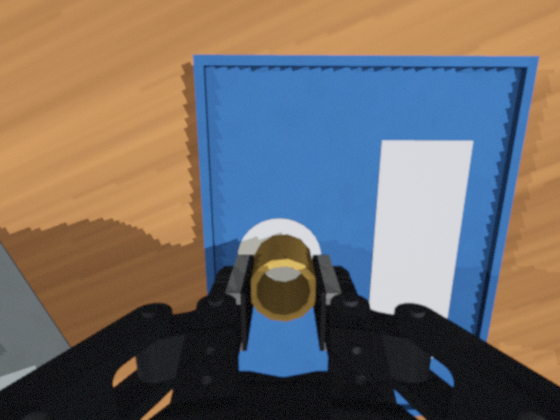

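Call:
move_arm:
  increments:
    - {"tx": -0.001, "ty": -0.001, "tz": 0.001, "turn": 0.0}
    - {"tx": -0.001, "ty": -0.001, "tz": 0.003, "turn": 0.0}
    - {"tx": -0.001, "ty": -0.001, "tz": 0.003, "turn": 0.0}
    - {"tx": -0.001, "ty": -0.001, "tz": 0.003, "turn": 0.0}

```text
time_s: 23.05
eef_pos: [0.4907, 0.2947, 0.0231]
eef_rot: [0.0, 0.831, 0.557, 0.001]
wrist_force: [-0.4, -0.4, 4.9]
opening: 0.295
```

Call:
move_arm:
  increments:
    - {"tx": 0.0, "ty": 0.0, "tz": 0.0, "turn": 0.0}
    - {"tx": 0.0, "ty": 0.0, "tz": 0.0, "turn": 0.0}
    - {"tx": 0.0, "ty": 0.0, "tz": 0.0, "turn": 0.0}
    - {"tx": 0.0, "ty": 0.0, "tz": 0.0, "turn": 0.0}
    - {"tx": 0.0, "ty": 0.0, "tz": 0.0, "turn": 0.0}
    - {"tx": 0.0, "ty": 0.0, "tz": 0.0, "turn": 0.0}
    - {"tx": 0.0, "ty": 0.0, "tz": -0.03, "turn": 0.0}
    - {"tx": 0.0, "ty": 0.0, "tz": -0.065, "turn": 0.0}
    - {"tx": 0.0, "ty": 0.0, "tz": -0.09, "turn": 0.0}
    - {"tx": 0.0, "ty": 0.0, "tz": -0.1, "turn": 0.0}
    - {"tx": 0.0, "ty": 0.0, "tz": -0.1, "turn": 0.0}
    - {"tx": 0.0, "ty": 0.0, "tz": -0.1, "turn": 0.0}
  gripper: 1.0

```text
time_s: 24.05
eef_pos: [0.49, 0.2943, 0.1219]
eef_rot: [0.0, 0.831, 0.557, 0.0]
wrist_force: [-0.8, -0.3, -0.1]
opening: 1.004
```

Run:
```python
from h import *
go(.674,-.076,.13,74.5)
wr('w18',.49,.294,.03,.05,.03)
```

```text
t 24.05 pos [0.49   0.2943 0.1219] jaw 67.63 F [-0.8 -0.3 -0.1] op 1.004
tx -0.2725 ty 0.3111 tz -0.0081 turn -6.87 dist 0.414
826 circ [488.4 295. ] 14.0 rect ((488.4307861328125, 295.15753173828125), (27.211933135986328, 27.457996368408203), 38.82112121582031)
```

View pics/w18.png

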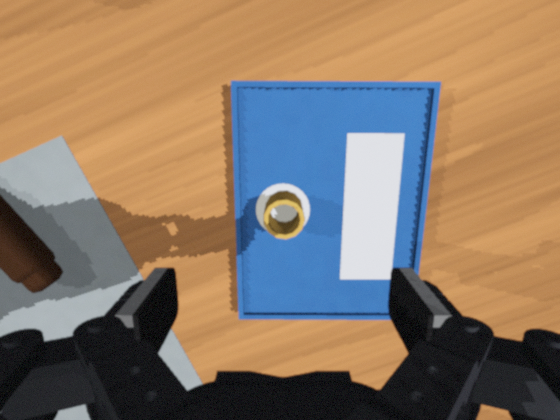

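The ferrule stands on the round outline, about 1.7 mm off centre by wrist depth. Now the pale handle.

Call:
move_arm:
  increments:
    - {"tx": -0.02, "ty": 0.023, "tz": -0.01, "turn": 0.0}
    - {"tx": -0.046, "ty": 0.053, "tz": -0.01, "turn": -1.0}
    - {"tx": -0.072, "ty": 0.083, "tz": -0.01, "turn": -2.0}
    - {"tx": -0.098, "ty": 0.112, "tz": -0.01, "turn": -3.0}
    - {"tx": -0.124, "ty": 0.142, "tz": -0.01, "turn": -4.0}
    - {"tx": -0.15, "ty": 0.172, "tz": -0.01, "turn": -5.0}
    - {"tx": -0.176, "ty": 0.201, "tz": -0.01, "turn": -6.0}
    - {"tx": -0.202, "ty": 0.231, "tz": -0.01, "turn": -6.9}
    - {"tx": -0.228, "ty": 0.26, "tz": -0.01, "turn": -6.9}
    - {"tx": -0.25, "ty": 0.286, "tz": -0.01, "turn": -6.9}
    - {"tx": -0.265, "ty": 0.302, "tz": -0.01, "turn": -6.9}
    - {"tx": -0.2725, "ty": 0.311, "tz": -0.01, "turn": -6.9}
    - {"tx": -0.2725, "ty": 0.311, "tz": -0.01, "turn": -6.9}
    - {"tx": -0.2725, "ty": 0.311, "tz": -0.01, "turn": -6.9}
    - {"tx": -0.2725, "ty": 0.311, "tz": -0.01, "turn": -6.9}

```text
time_s: 25.35
eef_pos: [0.673, -0.0741, 0.1311]
eef_rot: [-0.001, 0.795, 0.606, -0.001]
wrist_force: [0.0, 0.2, 0.4]
opening: 0.995
```

Run:
```python
from h import *
go(.674,-.076,.008,74.5)
wr('w19',.674,-.076,.008,.035,.062)
```

```text
t 25.35 pos [ 0.673  -0.0741  0.1311] jaw 74.6 F [0.  0.2 0.4] op 0.995
tx -0.0016 ty 0.0018 tz 0.1231 turn 0.10 dist 0.123
4486 circ [671.5 -76.1] 49.7 rect ((671.5873413085938, -76.46649169921875), (28.02117347717285, 98.65863800048828), 74.83629608154297)
```

View pics/w19.png

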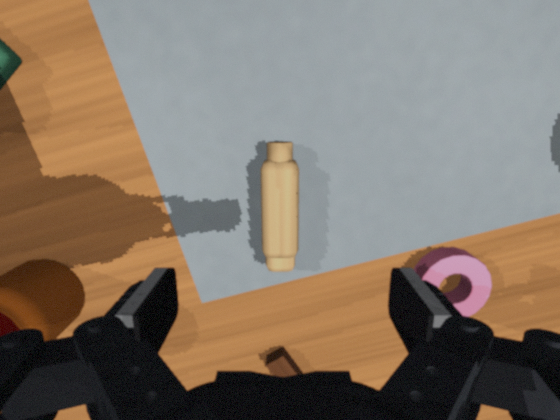

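Call:
move_arm:
  increments:
    - {"tx": -0.002, "ty": 0.001, "tz": 0.03, "turn": 0.0}
    - {"tx": -0.002, "ty": 0.001, "tz": 0.065, "turn": 0.0}
    - {"tx": -0.002, "ty": 0.001, "tz": 0.095, "turn": 0.0}
    - {"tx": -0.002, "ty": 0.001, "tz": 0.113, "turn": 0.0}
    - {"tx": -0.002, "ty": 0.001, "tz": 0.121, "turn": 0.0}
    - {"tx": -0.002, "ty": 0.001, "tz": 0.123, "turn": 0.0}
    - {"tx": -0.002, "ty": 0.001, "tz": 0.123, "turn": 0.0}
    - {"tx": -0.002, "ty": 0.001, "tz": 0.123, "turn": 0.0}

```text
time_s: 26.07
eef_pos: [0.6758, -0.0779, 0.0113]
eef_rot: [0.001, 0.796, 0.606, 0.001]
wrist_force: [-0.3, -0.1, 0.3]
opening: 0.999
```

Call:
move_arm:
  increments:
    - {"tx": 0.0, "ty": 0.0, "tz": 0.0, "turn": 0.0}
    - {"tx": 0.0, "ty": 0.0, "tz": 0.0, "turn": 0.0}
    - {"tx": 0.0, "ty": 0.0, "tz": 0.0, "turn": 0.0}
    - {"tx": 0.0, "ty": 0.0, "tz": 0.0, "turn": 0.0}
    - {"tx": 0.0, "ty": 0.0, "tz": 0.0, "turn": 0.0}
    - {"tx": 0.0, "ty": 0.0, "tz": 0.0, "turn": 0.0}
    - {"tx": 0.0, "ty": 0.0, "tz": 0.0, "turn": 0.0}
    - {"tx": 0.0, "ty": 0.0, "tz": 0.0, "turn": 0.0}
    - {"tx": 0.0, "ty": 0.0, "tz": 0.0, "turn": 0.0}
  gripper: 0.0

```text
time_s: 26.82
eef_pos: [0.6751, -0.0784, 0.0101]
eef_rot: [0.001, 0.796, 0.606, 0.0]
wrist_force: [0.4, -0.1, 4.9]
opening: 0.308
```

Run:
```python
from h import *
go(.517,.3545,.13,67.5)
```

```text
t 26.82 pos [ 0.6751 -0.0784  0.0101] jaw 74.53 F [ 0.4 -0.1  4.9] op 0.308
tx 0.3750 ty -0.2676 tz -0.1203 turn 7.03 dist 0.476
```

Call:
move_arm:
  increments:
    - {"tx": 0.0, "ty": 0.0, "tz": -0.02, "turn": 0.0}
    - {"tx": 0.0, "ty": 0.0, "tz": -0.06, "turn": 0.0}
    - {"tx": 0.01, "ty": -0.007, "tz": -0.097, "turn": 0.0}
    - {"tx": 0.034, "ty": -0.024, "tz": -0.12, "turn": 1.0}
    - {"tx": 0.066, "ty": -0.047, "tz": -0.12, "turn": 2.0}
    - {"tx": 0.098, "ty": -0.07, "tz": -0.12, "turn": 3.0}
    - {"tx": 0.13, "ty": -0.093, "tz": -0.12, "turn": 4.0}
    - {"tx": 0.162, "ty": -0.116, "tz": -0.12, "turn": 5.0}
    - {"tx": 0.194, "ty": -0.138, "tz": -0.12, "turn": 6.0}
    - {"tx": 0.226, "ty": -0.161, "tz": -0.12, "turn": 7.0}
    - {"tx": 0.258, "ty": -0.184, "tz": -0.12, "turn": 7.0}
    - {"tx": 0.29, "ty": -0.207, "tz": -0.12, "turn": 7.0}
    - {"tx": 0.32, "ty": -0.228, "tz": -0.12, "turn": 7.0}
    - {"tx": 0.346, "ty": -0.247, "tz": -0.12, "turn": 7.0}
    - {"tx": 0.365, "ty": -0.26, "tz": -0.12, "turn": 7.0}
    - {"tx": 0.375, "ty": -0.2675, "tz": -0.12, "turn": 7.0}
    - {"tx": 0.375, "ty": -0.2675, "tz": -0.12, "turn": 7.0}
    - {"tx": 0.375, "ty": -0.2675, "tz": -0.12, "turn": 7.0}
    - {"tx": 0.375, "ty": -0.2675, "tz": -0.12, "turn": 7.0}

```text
time_s: 28.4
eef_pos: [0.5171, 0.3533, 0.1289]
eef_rot: [0.0, 0.832, 0.555, -0.0]
wrist_force: [0.5, -0.3, -1.3]
opening: 0.309
```

Run:
```python
from h import *
go(.517,.3545,.024,67.5)
shot('wrist','w20.png')
im,d,P=cloud('w20.npz'); z=P[...,2]
hsv=cv2.cvtColor(im,cv2.COLOR_RGB2HSV)
m=(d>.05)&(abs(z-.135)<.02)&(hsv[...,1]>50)&(hsv[...,2]>90)
f=(P[m][:,:2]*1000).astype(np.float32); print(m.sum(),cv2.minAreaRect(f), np.percentile(z[m],[5,95]))
```

```text
t 28.4 pos [0.5171 0.3533 0.1289] jaw 67.48 F [ 0.5 -0.3 -1.3] op 0.309
tx 0.0012 ty -0.0006 tz 0.1049 turn -0.02 dist 0.105
13381 ((512.3916625976562, 355.86328125), (51.5912971496582, 95.18898010253906), 85.37638092041016) [0.13874936 0.14609911]
```

View pics/w20.png

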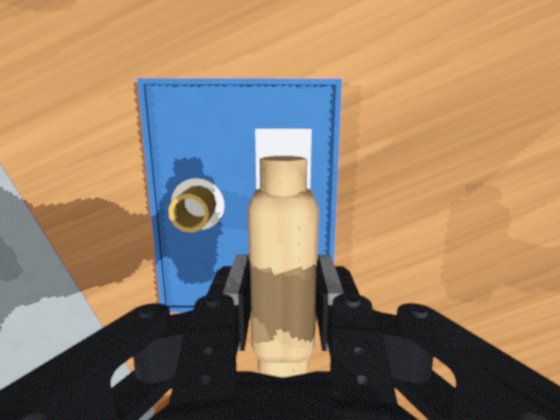

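The ferrule is only 51 mm (near edge) from the handle's centre line, so I'll open the gripper just part-way on release. Lowering the handle now.

Call:
move_arm:
  increments:
    - {"tx": 0.0, "ty": 0.001, "tz": 0.03, "turn": 0.0}
    - {"tx": 0.0, "ty": 0.001, "tz": 0.06, "turn": 0.0}
    - {"tx": 0.0, "ty": 0.001, "tz": 0.082, "turn": 0.0}
    - {"tx": 0.0, "ty": 0.001, "tz": 0.096, "turn": 0.0}
    - {"tx": 0.0, "ty": 0.001, "tz": 0.103, "turn": 0.0}
    - {"tx": 0.0, "ty": 0.001, "tz": 0.105, "turn": 0.0}
    - {"tx": 0.0, "ty": 0.001, "tz": 0.105, "turn": 0.0}
    - {"tx": 0.0, "ty": 0.001, "tz": 0.105, "turn": 0.0}

```text
time_s: 29.12
eef_pos: [0.5189, 0.3545, 0.0258]
eef_rot: [0.0, 0.831, 0.556, 0.001]
wrist_force: [-0.8, -0.2, -0.3]
opening: 0.311
```

Run:
```python
from h import *
go(.517,.3545,.02,67.5)
shot('wrist','w21.png')
```

```text
t 29.12 pos [0.5189 0.3545 0.0258] jaw 67.51 F [-0.8 -0.2 -0.3] op 0.311
tx -0.0007 ty -0.0018 tz 0.0058 turn 0.01 dist 0.006
```

View pics/w21.png

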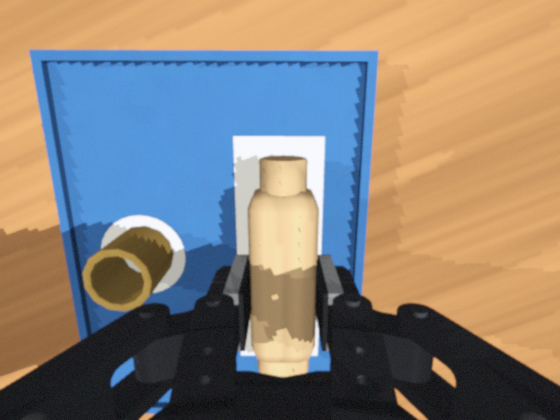

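Call:
move_arm:
  increments:
    - {"tx": -0.001, "ty": 0.0, "tz": 0.002, "turn": 0.0}
    - {"tx": -0.001, "ty": 0.0, "tz": 0.004, "turn": 0.0}
    - {"tx": -0.001, "ty": 0.0, "tz": 0.005, "turn": 0.0}
    - {"tx": -0.001, "ty": 0.0, "tz": 0.005, "turn": 0.0}
    - {"tx": -0.001, "ty": 0.0, "tz": 0.005, "turn": 0.0}

```text
time_s: 29.58
eef_pos: [0.5175, 0.3535, 0.02]
eef_rot: [0.0, 0.831, 0.556, 0.0]
wrist_force: [-1.9, -0.7, 5.2]
opening: 0.31
```

Run:
```python
from h import *
go(.517,.3545,.02,67.5)
```

```text
t 29.58 pos [0.5175 0.3535 0.02  ] jaw 67.55 F [-1.9 -0.7  5.2] op 0.31
tx 0.0008 ty -0.0009 tz 0.0000 turn 0.05 dist 0.001
```

Contact at 5 N. I'll open part-way, lift, then back away.

Call:
move_arm:
  increments:
    - {"tx": 0.0, "ty": 0.0, "tz": 0.0, "turn": 0.0}
    - {"tx": 0.0, "ty": 0.0, "tz": 0.0, "turn": 0.0}
    - {"tx": 0.0, "ty": 0.0, "tz": 0.0, "turn": 0.0}
    - {"tx": 0.0, "ty": 0.0, "tz": 0.0, "turn": 0.0}
    - {"tx": 0.0, "ty": 0.0, "tz": -0.01, "turn": 0.0}
    - {"tx": 0.0, "ty": 0.0, "tz": -0.03, "turn": 0.0}
    - {"tx": 0.0, "ty": 0.0, "tz": -0.06, "turn": 0.0}
    - {"tx": 0.0, "ty": 0.0, "tz": -0.1, "turn": 0.0}
    - {"tx": 0.0, "ty": 0.0, "tz": -0.12, "turn": 0.0}
    - {"tx": 0.0, "ty": 0.0, "tz": -0.12, "turn": 0.0}
    - {"tx": 0.0, "ty": 0.0, "tz": -0.12, "turn": 0.0}
  gripper: 0.5

```text
time_s: 30.5
eef_pos: [0.5184, 0.3539, 0.142]
eef_rot: [0.0, 0.831, 0.556, 0.002]
wrist_force: [-0.2, 0.5, -1.0]
opening: 0.5
```

Run:
```python
from h import *
go(.35,.45,.2)
shot('wrist','w22.png')
im,d,P=cloud('w22.npz'); _,_,K,o,q=load('w22.npz'); z=P[...,2]
hsv=cv2.cvtColor(im,cv2.COLOR_RGB2HSV)
m=(d>.05)&(z>.016)&(z<.045)&(np.hypot(P[...,0]-.515,P[...,1]-.354)<.06)&(abs((P[...,0]-.515)*.383+(P[...,1]-.354)*.924)<.03)
f=(P[m][:,:2]*1000).astype(np.float32); print('handle',m.sum(),cv2.minAreaRect(f),np.percentile(z[m],95))
w=((hsv[...,1]<70)&(hsv[...,2]>150)&(d>.15)).astype(np.uint8)
v,u=np.nonzero(w); 
m2=(d>.05)&(z>.03)&(z<.05)&(np.hypot(P[...,0]-.489,P[...,1]-.294)<.03); f=(P[m2][:,:2]*1000).astype(np.float32); print('fer',cv2.minEnclosingCircle(f))
```

```text
t 30.5 pos [0.5184 0.3539 0.142 ] jaw 67.54 F [-0.2  0.5 -1. ] op 0.5
tx 0.0247 ty -0.1922 tz -0.0586 turn 0.00 dist 0.202
handle 4501 ((513.8739624023438, 354.4400329589844), (27.978363037109375, 98.10083770751953), 67.28813171386719) 0.037205135654419436
fer ((488.5975341796875, 295.1585998535156), 14.05876350402832)
```

View pics/w22.png

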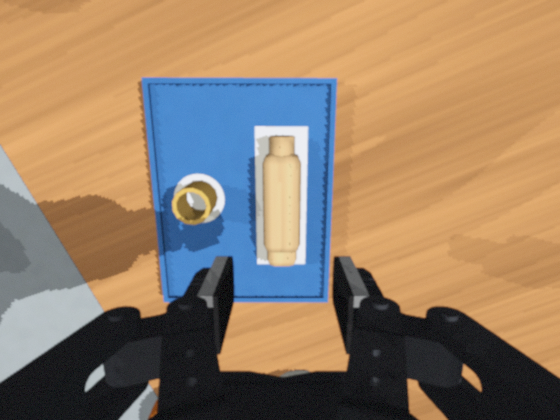

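The handle is inside the outline, about 1 mm off centre, at 67.3° against 67.4°. I'll back away and take a final look.

Call:
move_arm:
  increments:
    - {"tx": 0.0, "ty": -0.01, "tz": -0.03, "turn": 0.0}
    - {"tx": 0.005, "ty": -0.04, "tz": -0.06, "turn": 0.0}
    - {"tx": 0.01, "ty": -0.08, "tz": -0.06, "turn": 0.0}
    - {"tx": 0.015, "ty": -0.12, "tz": -0.06, "turn": 0.0}
    - {"tx": 0.02, "ty": -0.155, "tz": -0.06, "turn": 0.0}
    - {"tx": 0.025, "ty": -0.18, "tz": -0.06, "turn": 0.0}
    - {"tx": 0.025, "ty": -0.19, "tz": -0.06, "turn": 0.0}
    - {"tx": 0.025, "ty": -0.19, "tz": -0.06, "turn": 0.0}

```text
time_s: 31.22
eef_pos: [0.3484, 0.4493, 0.1977]
eef_rot: [0.0, 0.83, 0.557, -0.002]
wrist_force: [0.5, 0.5, 0.5]
opening: 0.504
```

Run:
```python
from h import *
shot('top','t23.png'); shot('side','s23.png'); go(.3,.4,.2)
im=cv2.imread('pics/s23.png')[60:420,100:480]; cv2.imwrite('pics/s23c.png',cv2.resize(im,None,fx=1.65,fy=1.65))
```

```text
t 31.32 pos [0.3513 0.4484 0.1983] jaw 67.57 F [ 0.9 -0.2  0.2] op 0.501
tx -0.0643 ty -0.0289 tz -0.0016 turn 0.00 dist 0.071
```

View pics/s23c.png

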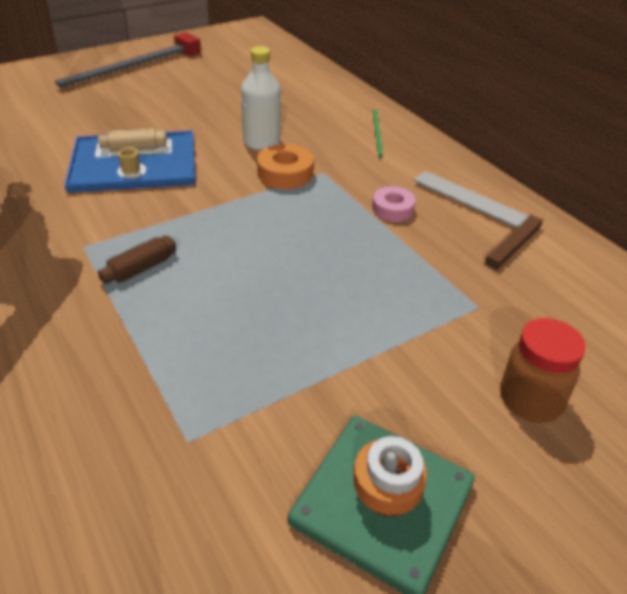

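View pics/t23.png

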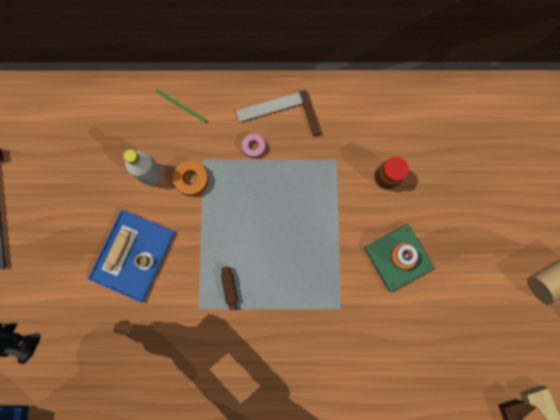

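Both kits are complete: the stack is at (405,257) and the board at (132,256) in the top view. The bystanders haven't moved.

```bash
python3 -c "
from h import *
print(workorder.hand_in()); print(get_obs()['time_s'])"
```

```text
the job is handed in; nothing more can be done
None
the job is handed in; nothing more can be done
```

Both kits are made up, and I handed the job in at about 31 s of the 115 s allowed.

- **Wheel kit:** The black spacer, the smaller orange wheel and the retaining ring are on the post in that order. Wrist depth after each release showed the wheel's top flat at 54 mm and the ring's top flat at 68 mm. Both match the expected stack heights; I judged the spacer by eye only. The ring sits about 2 mm off the wheel's centre.
- **Handle kit:** The ferrule stands about 1.7 mm from the centre of the round outline. The pale handle lies inside the long outline, about 1 mm off centre and within 0.2°.
- **Left alone:** In the last top and side pictures, the dark handle, jar, bottle, pink ring and large orange ring are where they started. The gripper was clear of everything.

**Disagreements:** The top and side cameras differed by 3–5 mm in y. The wrist camera read about 2.5 mm short in x. I averaged the fixed views for picking and used the wrist camera's relative readings for placing. The wrist force also read 5–9 N upward after each grasp closed, far below the 120 N limit. No checks failed.

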